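Move a charged battery pack from the charger to the storage bay

TASK

The tool battery in the charger is full: squeeze its snap tab in and, keeping it squeezed, lift the pack out of the charger without yanking on the latch. Then put it into the empty storage bay, press it gently but fully home (the bay itself gives way a little first) so that its own latch catches, and let go. Leave the spare pack and everything else on the bench alone.

Things in the scene. Friction and masses are not known exactly. Their poses are not given: they have to be found in the camera images.
- pack_mid (a point): The pack to move: upright dark plastic block 80 (x) by 50 (y) by 100 mm (z), about 0.45 kg, at first latched in the charger. This point is its centre, 50 mm from its underside and top; z up, +y towards its snap tab, which stands 6 mm proud. Pinch it over tab and -y face, 18 mm above this point: 62 mm wide with the tab out, 50 mm fully in. The faces above the rim are free.
- pack_pad (a point): Middle of the outer face of the pack's grey press pad, 26 mm wide and 40 mm tall, on its +y face: 31 mm along +y from the pack's centre and 15 mm above it when sprung out. It moves 6 mm straight in: 9 N to start, 18 N fully in.
- pack_hook (a point): Nose of the hook at the foot of the tab's leg, 30.5 mm along +y from the pack's centre, 24 mm below it, at the hook's flat top. It moves in with the press pad. Its underside is sloped, so that the hook also snaps in by itself when the pack is pushed down.
- pack_tab (a joint): How far the pack's tab is pressed in, m: 0 sprung out, 0.006 fully in. The hook is clear of the catch lip from about 0.0055.
- charger: The charger, dark, fixed to the bench: a dock 103 (x) by 77 mm (y), 48 mm high, with a 62 mm high block 60 mm long at its +x end. Origin: underside, below the centre of the well. Well, lip, floor and contact block are the same as in the bay. The latched pack has its hook up against the lip, its centre at z = 62 mm, with the charger's yaw.
- bay: The empty storage bay: a grey plastic cup 103 (x) by 77 (y) by 48 mm standing in a steel collar 122 by 96 mm. Origin: underside of the cup, below the centre of the well. Takes the pack with its tab towards +y. The cup slides down in the collar under some 5 N, by an unseen 2 to 16 mm, until it bears. In the cup, a caught pack's centre is at z = 60 to 63 mm, a loose one's at 66 or more.
- bay_mouth (a point): Centre of the bay's mouth, 48 mm above its underside. The well is 83 (x) by 53 mm (y), that is 1.5 mm clear of a pack on each side, and has a 6 mm 45-degree lead-in all round. The plastic is not built for pushes above about 40 N, in the bay and in the charger alike.
- bay_lip (a point): Middle of the inner edge of the catch lip in the bay's +y wall, at the lip's underside, 38 mm above the bay's underside. The wall is undercut 6 mm below it. The hook must be below it when the tab springs out.
- bay_floor (a point): Middle of the well's hard floor, 10 mm above the bay's underside. A sprung contact block 45 x 28 mm stands up to 6 mm out of it (7 N raised, 15 N flush) and lifts a pack that is not caught. Once the cup bears, some 13 N push a pack right down to the floor, its hook 2 mm below the lip.
- spare_bay: A second bay, the same as the empty one, holding the spare pack. Origin as there. Leave it alone.
- spare_mid (a point): Centre of the spare pack, the same as the other pack, latched in the second bay. To be left alone.
- socket: Bystander: deep steel socket, 24 mm across, 38 mm tall, standing. Origin at its underside. To be left alone.
- tape: Bystander: yellow tape measure, 64 x 34 x 60 mm. Origin at its underside. To be left alone.
- driver: Bystander: screwdriver, 190 mm long, lying. Origin at its underside. To be left alone.
- spanner: Bystander: open spanner, 180 mm long, lying. Origin at its underside. To be left alone.
- jar: Bystander: glass jar, 60 mm across, 85 mm tall. Origin at its underside. To be left alone.
- can: Bystander: can, 64 mm across, 110 mm tall. Origin at its underside. To be left alone.
- bit: Bystander: dark steel bit holder, 18 mm across, 26 mm tall, standing. Origin at its underside. To be left alone.
- pack: The same battery pack, given at the middle of its underside.
Things that resemble listed ones, but are neither listed nor needed, are in the scene too. Leave any yellow look-alike of the pack alone.

How it is judged:
On the way, in this order (a step that is already met when the one before it is completed fails the run):
1. the pack is lifted clear out of the charger (z of pack_mid in the frame of charger above 0.105 m), for 0.2 s.
2. the pack is down in the bay's well (z of pack_mid in the frame of bay below 0.08 m and horizontal distance between pack_mid and bay below 0.006 m), for 0.1 s.
At the end, for the whole second after the job is handed in: The pack stands in the empty bay latched: its centre 58 to 63.8 mm above the bay's underside and within 5 mm of the well's axis, upright within 0.06 rad, its tab sprung out (pressed less than 2 mm), at rest and let go (z of pack_mid in the frame of bay between 0.058 and 0.0638 m and horizontal distance between pack_mid and bay below 0.005 m and angle between the z axis of pack_mid and the z axis of bay, either way round below 0.06 rad and value of joint pack_tab below 0.002 m and linear speed of pack below 0.02 m/s); the robot touches nothing.
It fails at once if the pack and the charger press on one another with more than 80 N (latch yanked or pack jammed sideways) (contact force between pack and charger above 80 N).
It fails at once if the pack and the bay press on one another with more than 60 N (rammed, jammed or dropped in) (contact force between pack and bay above 60 N).
It fails at once if the spare pack is moved more than 8 mm (distance of spare_mid from where it was at the start of the episode above 0.008 m).
It fails at once if a bystander is moved more than 20 mm (distance of any of tape, driver, spanner, jar, can, socket, bit from where it was at the start of the episode above 0.02 m).
It also fails if it takes over 48 s, if anything falls off the work surface, if the arm or the gripper's body presses on something with over 40 N, if the wrist force passes 120 N, or if a joint passes its speed limit or range.

ROBOT

A 6-joint arm with a two-finger parallel gripper is mounted at the origin on the work surface. World frame = base frame: x ahead of the robot, y to its left, z up, the work surface at z = 0. Lengths are in m, angles in rad, forces in N, time in s.
With the tool pointing down it reaches from about 0.425 to 0.95 m from the base axis. Payload 3.5 kg.
Tool frame: the origin (TCP) lies on the mounting face of the last link; the fingertips stand 173 mm ahead of it and the grasp point (between the pads) lies 155 mm ahead of it; z points along the fingers, x is the direction in which the jaws open and shut, and the axes are right-handed (so a half turn about z gives the same grasp; the last joint's range is limited). The gripper opens to 85 mm and grips with 20 to 120 N. Pads are 22 mm wide; open, the fingers measure 114 mm over their backs; the gripper's body (76 mm by 85 mm) begins 54 mm behind the grasp point. The pads swing forward as they close: fully open they stand 13 mm farther back than shut.
Start: joints at [-1.389, 0.286, 1.577, -0, 1.279, -0.15], TCP at [0.22, -0.638, 0.405] pointing down, gripper open.
Joint ranges: [-2.77, 2.77], [-0.9, 2.22], [0.21, 2.48], [-1.53, 4.67], [0.24, 2.81], [-2.84, 2.84]. Speed limits (rad/s): [2.79, 2.79, 3.14, 3.14, 3.14, 3.14].

INTERFACE

Orientations are given as a unit quaternion [x, y, z, w].
In Python, from plant import get_state, read_camera, sign_off gives the robot as it stands.
- The arm moves only by the shell command python3 -m jog 'ROWS' [FORCE]. ROWS is JSON, a list of rows, each an object of numbers: "grip": the closure, from 0 (fully open) to 1 (shut); "x", "y", "z": the shift along the tool's x, y, z in mm; "rx", "ry", "rz": the turn, a rotation vector about the tool's x, y, z in degrees. A call has 1 to 8 rows; each row shifts and turns the commanded pose from where the row before left it, along the tool's axes as they then stand; what a row does not reach is not made up. A row lasts 1/12 s, in which the tool goes at most 41.7 mm and 7.16 degrees, less where a joint would pass 70% of its speed; a pose out of reach is approached as far as the arm can. A call with a gripper value outside its range is refused whole. The fingers move at their own pace and stop on an object; FORCE is the grip in N (left out, the last holds). Time passes only in rows, so rows that do not move let the fingers close. It gives the time, the measured TCP pose, the force and the opening at its end, in the units of the state.
- get_state(): the state, without advancing time (a new reading comes with each control period).
- read_camera(name): name is "scene" or "top" or "wrist"; returns a dict with "frame" (480x640x3 uint8, red, green, blue), "intrinsics" (3x3 intrinsics, pixels), "k1" (the pictures are not rectified: a ray, as slopes to the right and down, at radius r is drawn at 1 + k1 r^2 times it, then the intrinsics apply), "R" (3x3) and "t" (3): a world point X has camera coordinates R X + t. Camera axes: x right, y down, z forward; pixel columns grow to the right and rows downward; lengths in m; the calibration is good to about 2 mm. A picture is of the moment at which its call begins. There is no depth.
- sign_off(): hands the job in, once; it reports no verdict.
The state is a dict: "time": time; "qpos": joint angles; "dq": joint speeds; "joint_efforts": joint torques, N m; "eef_pos": TCP position; "tcp_rot": TCP orientation; "contact_force": force on the tool from outside, world axes, zero at the start; "wrist_torque": the same for the moment, N m; "opening": opening from 0.0 (shut) to 1.0 (fully open).
Only numpy, scipy, OpenCV 4.12 (cv2) and the standard library are available. Lean on these libraries where they do the work, as an engineer would, in place of code of your own. Each camera call takes 0.05 s, during which the arm holds its last target.

## Working session

There is one attempt and no reset: what is moved stays moved. The work goes in short steps, Python scripts to look and compute and a shell command to move; the robot and the scene stay as the last step left them, time stands still between calls to the robot, and variables do not carry over. Pictures are saved under pics/ and viewed, and the job is handed in when it is done.

```bash
ls; mkdir -p pics
cat > h.py <<'E'
import numpy as np, cv2, json
from plant import get_state, read_camera, sign_off
def snap(n,f):
    c=read_camera(n); cv2.imwrite(f'pics/{f}.png',c['frame'][:,:,::-1])
    np.savez(f'pics/{f}.npz',**{k:np.array(v) for k,v in c.items()}); return c
def load(f): return np.load(f'pics/{f}.npz')
def proj(c,X):
    X=np.atleast_2d(X); p=X@c['R'].T+c['t']; s=p[:,:2]/p[:,2:]; r2=(s**2).sum(1,keepdims=True)
    s=s*(1+float(c['k1'])*r2); K=c['intrinsics']; return s@K[:2,:2].T+K[:2,2]
def ray(c,u,v):
    K=c['intrinsics']; d=np.array([(u-K[0,2])/K[0,0],(v-K[1,2])/K[1,1]]); s=d.copy()
    for _ in range(30): s=d/(1+float(c['k1'])*(s@s))
    w=c['R'].T@np.array([*s,1]); o=-c['R'].T@c['t']; return o,w
def atz(c,u,v,z):
    o,w=ray(c,u,v); return o+w*(z-o[2])/w[2]
def crop(f,x0,y0,x1,y1,k,g):
    im=cv2.imread(f'pics/{f}.png')[y0:y1,x0:x1]; cv2.imwrite(f'pics/{g}.png',cv2.resize(im,None,fx=k,fy=k,interpolation=cv2.INTER_CUBIC))
E
python3 - <<'E'
from h import *
for n in ('scene','top','wrist'):
    c=snap(n,n+'0'); print(n,-c['R'].T@c['t'],c['R'][2],c['intrinsics'][0,0],c['k1'])
print(get_state())
E
```

```text
pics
scene [ 1.37418035 -0.01635224  0.68567047] [-0.81656766  0.05011865 -0.57506989] 531.1390633122338 -0.08166851213125315
top [0.33289177 0.03303072 1.01367129] [ 0.19788158 -0.01324639 -0.98013643] 522.6504366844849 -0.07701944054779623
wrist [ 0.29053178 -0.61288613  0.37285968] [-0.2768349  -0.09267716 -0.95643786] 344.58505223487737 -0.06770311536361216
{'time': 0.15, 'qpos': array([-1.38898533e+00,  2.87008798e-01,  1.57785251e+00, -3.15410839e-05,
        1.27862282e+00, -1.49979284e-01]), 'dq': array([ 5.87792022e-04, -1.65100483e-03, -4.54827783e-03, -2.78063933e-05,
        1.31538633e-03, -7.81961255e-05]), 'joint_efforts': array([ 1.03365608e-03, -4.06604218e+01, -2.93141520e+01, -1.83491334e-04,
        3.93528171e-03, -7.35899278e-06]), 'eef_pos': array([ 0.21987484, -0.63797617,  0.40362716]), 'tcp_rot': array([ 8.14169399e-01, -5.80626641e-01, -6.89798361e-04, -6.47163335e-04]), 'contact_force': array([-0.00483158, -1.120809  ,  0.13299677]), 'wrist_torque': array([-0.01867341,  0.03664725,  0.03440029]), 'opening': 1.0021032187606589}
```

View pics/scene0.png

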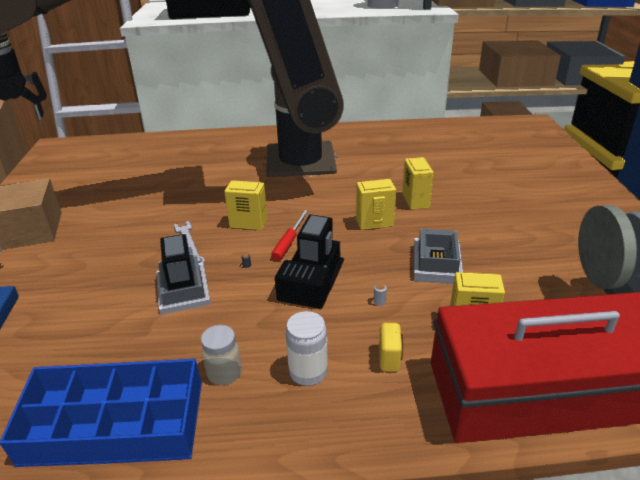

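View pics/top0.png

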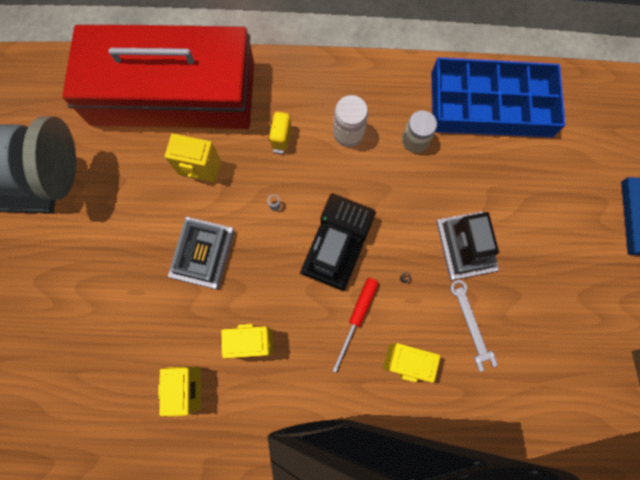

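View pics/wrist0.png

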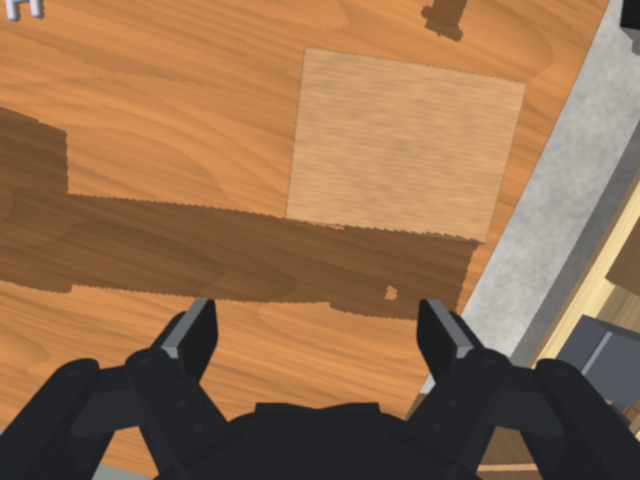

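The charger with the dark pack is at top (338,240), the empty grey bay at (202,252) and the spare at (470,242). The four yellow packs are look-alikes. Next I enlarge the charger and the bay.

Run:
```python
from h import *
crop('top0',285,180,395,300,5,'c_ch'); crop('top0',160,205,245,295,6,'c_bay'); crop('scene0',400,215,480,295,7,'s_bay'); crop('scene0',265,205,355,310,5,'s_ch')
```

```text
(no output)
```

View pics/c_ch.png

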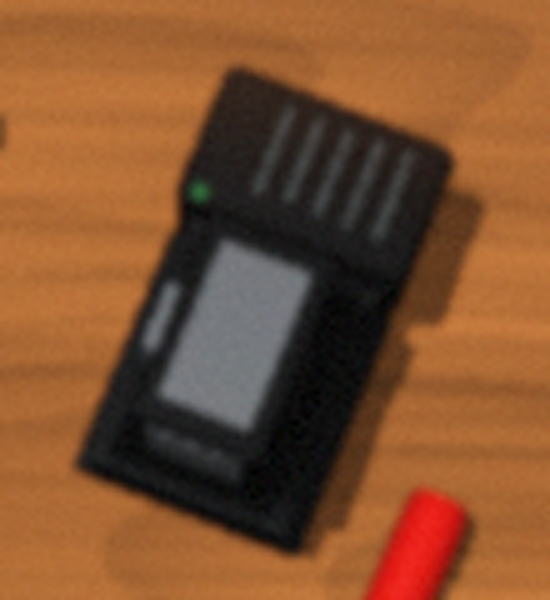

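View pics/c_bay.png

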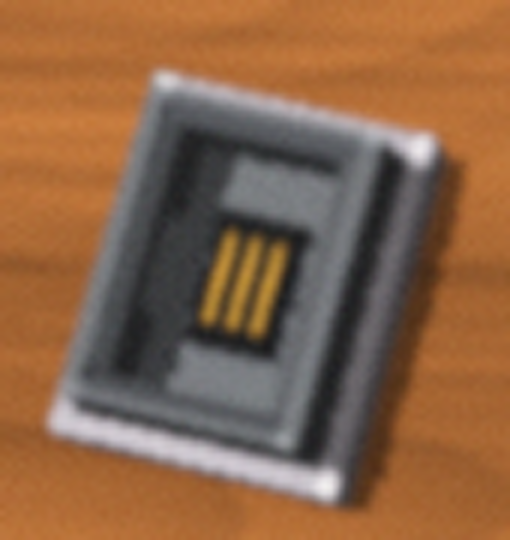

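View pics/s_bay.png

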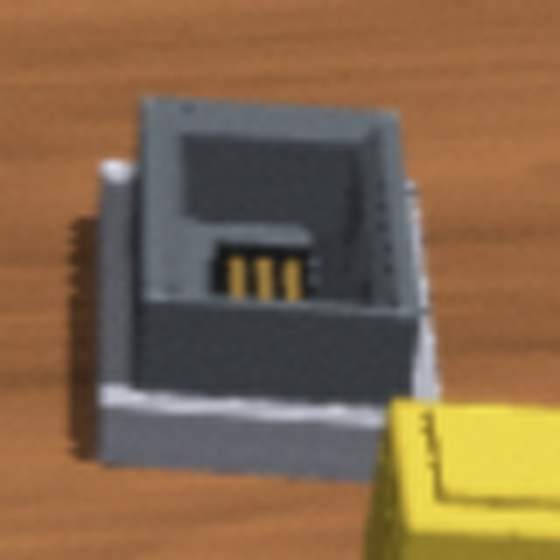

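View pics/s_ch.png

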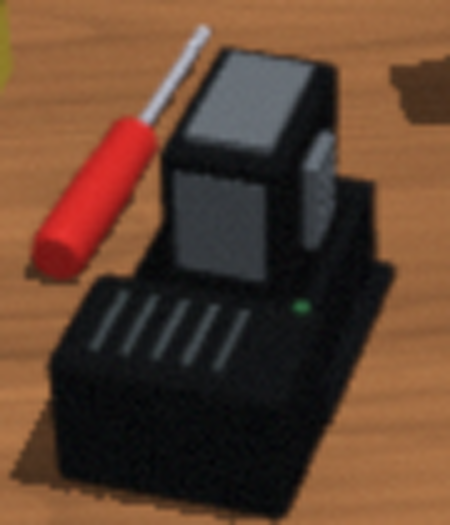

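Run:
```python
from h import *
c=load('top0'); s=load('scene0')
def P(x0,y0,k,pts): return [(x0+(a+.5)/k-.5,y0+(b+.5)/k-.5) for a,b in pts]
A=P(285,180,5,[(225,237),(315,270),(250,432),(158,400)])
W=np.array([atz(c,*p,.112) for p in A]); print('ch label top',W.round(4),W.mean(0))
B=P(265,205,5,[(187,138),(280,148),(315,62),(228,50)])
W=np.array([atz(s,*p,.112) for p in B]); print('scene',W.round(4),W.mean(0))
# bay collar/cup
A=P(160,205,6,[(165,80),(425,150),(330,485),(55,420)])
for z in(.02,.03,.04):
  W=np.array([atz(c,*p,z) for p in A]); print('collar',z,W.round(4).tolist(),W.mean(0), [np.linalg.norm(W[i]-W[i-1]).round(4) for i in range(4)])
T=P(160,205,6,[(160,80),(380,140),(290,445),(70,390)])
S=P(400,215,7,[(145,98),(398,112),(418,312),(142,298)]) # cup corners
for z in (.05,.056,.062):
  W=np.array([atz(c,*p,z) for p in T]); print('cup top',z,W.round(4).tolist(),W.mean(0), [np.linalg.norm(W[i]-W[i-1]).round(4) for i in range(4)])
  W=np.array([atz(s,*p,z) for p in S]); print('cup scn',z,W.round(4).tolist(),W.mean(0), [np.linalg.norm(W[i]-W[i-1]).round(4) for i in range(4)])
```

```text
ch label top [[ 0.5511  0.0203  0.112 ]
 [ 0.5402 -0.0119  0.112 ]
 [ 0.4814  0.0096  0.112 ]
 [ 0.4917  0.0421  0.112 ]] [0.5160898  0.01504856 0.112     ]
scene [[ 0.5337 -0.0111  0.112 ]
 [ 0.5441  0.0239  0.112 ]
 [ 0.4853  0.0417  0.112 ]
 [ 0.4728  0.0076  0.112 ]] [0.50897578 0.01553464 0.112     ]
collar 0.02 [[0.5828, 0.2992, 0.02], [0.562, 0.2123, 0.02], [0.4517, 0.2356, 0.02], [0.4696, 0.3255, 0.02]] [0.51654028 0.26815667 0.02      ] [np.float64(0.1162), np.float64(0.0893), np.float64(0.1128), np.float64(0.0917)]
collar 0.03 [[0.5803, 0.2965, 0.03], [0.5597, 0.2105, 0.03], [0.4505, 0.2335, 0.03], [0.4682, 0.3226, 0.03]] [0.5146921  0.26579044 0.03      ] [np.float64(0.1151), np.float64(0.0884), np.float64(0.1116), np.float64(0.0908)]
collar 0.04 [[0.5778, 0.2938, 0.04], [0.5574, 0.2087, 0.04], [0.4493, 0.2315, 0.04], [0.4669, 0.3196, 0.04]] [0.51284392 0.2634242  0.04      ] [np.float64(0.1139), np.float64(0.0875), np.float64(0.1105), np.float64(0.0899)]
cup top 0.05 [[0.5752, 0.2928, 0.05], [0.5579, 0.2214, 0.05], [0.4601, 0.2428, 0.05], [0.4751, 0.3128, 0.05]] [0.517079
[... 551 characters left out ...]
0.0712)]
cup scn 0.056 [[0.4635, 0.2387, 0.056], [0.4785, 0.3127, 0.056], [0.5757, 0.2912, 0.056], [0.5616, 0.2161, 0.056]] [0.51985852 0.2646998  0.056     ] [np.float64(0.1007), np.float64(0.0755), np.float64(0.0995), np.float64(0.0764)]
cup top 0.062 [[0.5722, 0.2895, 0.062], [0.5551, 0.219, 0.062], [0.4585, 0.2401, 0.062], [0.4733, 0.3093, 0.062]] [0.51478632 0.26449597 0.062     ] [np.float64(0.1009), np.float64(0.0726), np.float64(0.0988), np.float64(0.0707)]
cup scn 0.062 [[0.4722, 0.2363, 0.062], [0.4871, 0.3096, 0.062], [0.5834, 0.2883, 0.062], [0.5694, 0.2139, 0.062]] [0.52799918 0.26202171 0.062     ] [np.float64(0.0997), np.float64(0.0747), np.float64(0.0986), np.float64(0.0757)]
```

Rough positions: pack at about (0.513, 0.015) with yaw about -20°, bay at about (0.517, 0.266) with yaw about -12°. I move over the charger with the tool axes fixed, then turn.

```bash
R='{"x":-22,"y":-20.5}'; 
python3 -m jog '[{"x":-10,"y":-9},{"x":-22,"y":-20.5},{"x":-22,"y":-20.5},{"x":-22,"y":-20.5},{"x":-22,"y":-20.5},{"x":-22,"y":-20.5},{"x":-22,"y":-20.5},{"x":-22,"y":-20.5}]'
python3 -m jog '[{"x":-22,"y":-20.5},{"x":-22,"y":-20.5},{"x":-22,"y":-20.5},{"x":-22,"y":-20.5},{"x":-22,"y":-20.5},{"x":-22,"y":-20.5},{"x":-22,"y":-20.5},{"x":-22,"y":-20.5}]'
python3 -m jog '[{"x":-22,"y":-20.5},{"x":-22,"y":-20.5},{"x":-22,"y":-20.5},{"x":-22,"y":-20.5},{"x":-22,"y":-20.5},{"x":-22,"y":-20.5},{"x":-22,"y":-20.5},{"x":-16,"y":-15}]'
python3 -m jog '[{"rz":6.5},{"rz":6.5},{"rz":6.5},{"rz":6.5},{"rz":6.5},{"rz":6.5},{}]'
python3 - <<'E'
from h import *
c=snap('wrist','w1'); print(get_state()['qpos'].round(3), -c['R'].T@c['t'])
E
```

```text
[-1.389  0.287  1.578 -0.     1.279 -0.15 ] [ 0.29053962 -0.6129288   0.37303039]$[0]: bad value
$[0]: bad value
$[0]: bad value
$[0]: bad value
```

View pics/w1.png

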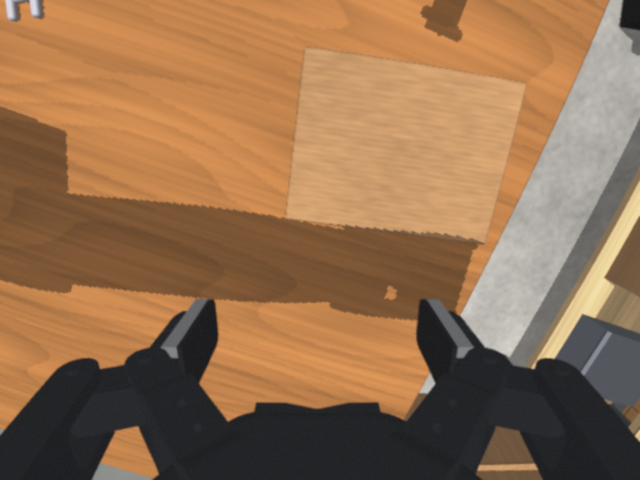

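The jog refused partial rows, so nothing moved. I'll write full rows, with every key present.

```bash
python3 -m jog '[{"grip":0,"x":-10,"y":-9,"z":0,"rx":0,"ry":0,"rz":0}]'
```

```text
time: 0.28
eef_pos: [0.2243, -0.6267, 0.4041]
tcp_rot: [0.814, -0.581, -0.0, 0.0]
contact_force: [-0.1, 0.6, 0.1]
opening: 1.0
```

```bash
python3 -m jog '[{"grip":0,"x":-29,"y":-27,"z":0,"rx":0,"ry":0,"rz":0},{"grip":0,"x":-29,"y":-27,"z":0,"rx":0,"ry":0,"rz":0},{"grip":0,"x":-29,"y":-27,"z":0,"rx":0,"ry":0,"rz":0},{"grip":0,"x":-29,"y":-27,"z":0,"rx":0,"ry":0,"rz":0},{"grip":0,"x":-29,"y":-27,"z":0,"rx":0,"ry":0,"rz":0},{"grip":0,"x":-29,"y":-27,"z":0,"rx":0,"ry":0,"rz":0},{"grip":0,"x":-29,"y":-27,"z":0,"rx":0,"ry":0,"rz":0},{"grip":0,"x":-29,"y":-27,"z":0,"rx":0,"ry":0,"rz":0}]'
python3 -m jog '[{"grip":0,"x":-29,"y":-27,"z":0,"rx":0,"ry":0,"rz":0},{"grip":0,"x":-29,"y":-27,"z":0,"rx":0,"ry":0,"rz":0},{"grip":0,"x":-29,"y":-27,"z":0,"rx":0,"ry":0,"rz":0},{"grip":0,"x":-29,"y":-27,"z":0,"rx":0,"ry":0,"rz":0},{"grip":0,"x":-29,"y":-27,"z":0,"rx":0,"ry":0,"rz":0},{"grip":0,"x":-29,"y":-27,"z":0,"rx":0,"ry":0,"rz":0},{"grip":0,"x":-29,"y":-27,"z":0,"rx":0,"ry":0,"rz":0},{"grip":0,"x":-29,"y":-27,"z":0,"rx":0,"ry":0,"rz":0}]'
python3 -m jog '[{"grip":0,"x":-29,"y":-27,"z":0,"rx":0,"ry":0,"rz":0},{"grip":0,"x":-20,"y":-20,"z":0,"rx":0,"ry":0,"rz":0},{"grip":0,"x":0,"y":0,"z":0,"rx":0,"ry":0,"rz":6.5},{"grip":0,"x":0,"y":0,"z":0,"rx":0,"ry":0,"rz":6.5},{"grip":0,"x":0,"y":0,"z":0,"rx":0,"ry":0,"rz":6.5},{"grip":0,"x":0,"y":0,"z":0,"rx":0,"ry":0,"rz":6.5},{"grip":0,"x":0,"y":0,"z":0,"rx":0,"ry":0,"rz":6.5},{"grip":0,"x":0,"y":0,"z":0,"rx":0,"ry":0,"rz":6.5}]'
python3 - <<'E'
from h import *
c=snap('wrist','w1'); s=get_state(); print(s['qpos'].round(3),s['eef_pos'], -c['R'].T@c['t'])
E
```

```text
time: 0.95
eef_pos: [0.3541, -0.3342, 0.4046]
tcp_rot: [0.814, -0.581, 0.0, -0.0]
contact_force: [0.8, -0.4, 0.7]
opening: 1.002
time: 1.62
eef_pos: [0.4826, -0.0443, 0.4048]
tcp_rot: [0.814, -0.581, 0.0, -0.0]
contact_force: [0.8, 0.1, 0.1]
opening: 0.997
time: 2.28
eef_pos: [0.5108, 0.0154, 0.4045]
tcp_rot: [-0.571, 0.821, 0.0, -0.0]
contact_force: [0.0, 0.5, 1.0]
opening: 1.004
[-0.169 -0.08   1.974  0.     1.248  1.76 ] [0.510808   0.01536769 0.40452117] [ 0.58092167 -0.00949487  0.37386234]
```

View pics/w1.png

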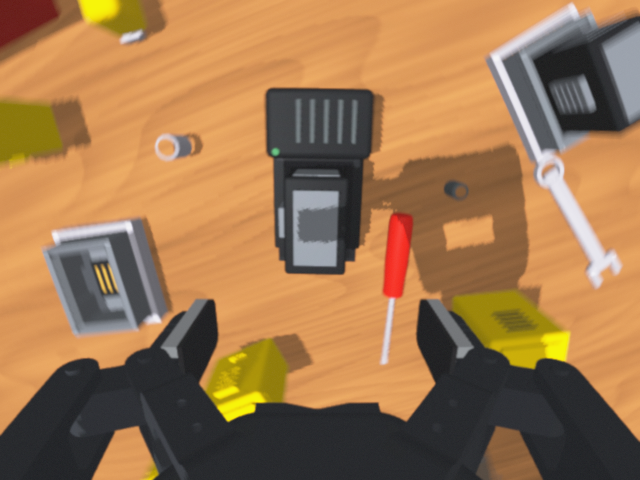

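The wrist view shows the charger upright at (318,190), with the pack's grey tab on its left (282,222), and the empty bay at (105,275). I'll enlarge both.

Run:
```python
from h import *
crop('w1',255,80,385,285,3.9,'w1c'); crop('w1',35,205,175,345,5,'w1b'); 
for g in('w1c','w1b'):
    im=cv2.imread(f'pics/{g}.png'); cv2.imwrite(f'pics/{g}.png',np.clip(255*(im/255.)**.5,0,255).astype('uint8'))
```

```text
(no output)
```

View pics/w1c.png

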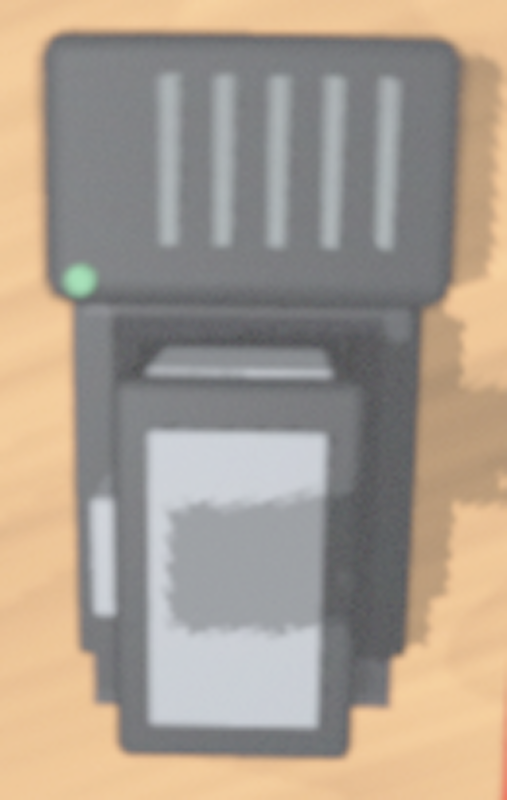

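View pics/w1b.png

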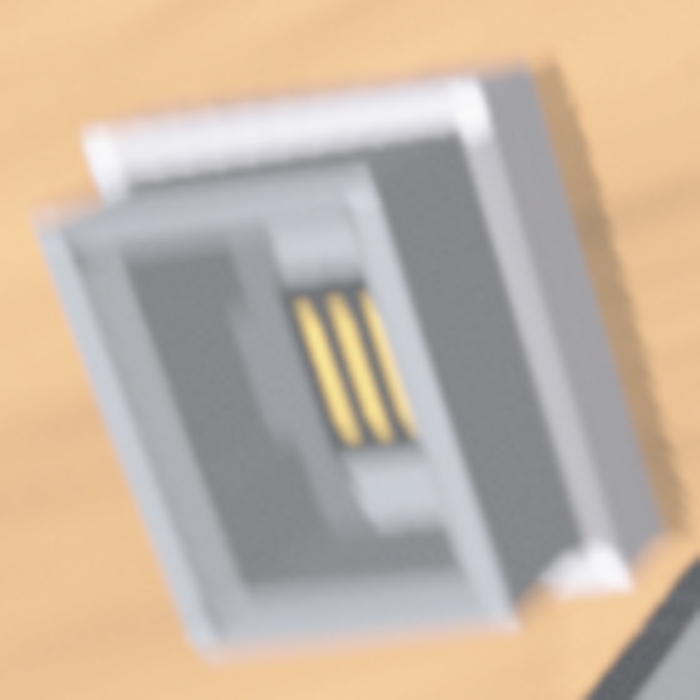

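```bash
cat >> h.py <<'E'
from scipy.optimize import least_squares
def P(x0,y0,k,pts): return np.array([(x0+(a+.5)/k-.5,y0+(b+.5)/k-.5) for a,b in pts])
def fit(c,loc,px,g,freez=None):
    """loc local points (z abs up from base), g=[x,y,yaw,(z)]"""
    loc=np.array(loc,float)
    def f(p):
        a=p[2]; R=np.array([[np.cos(a),-np.sin(a),0],[np.sin(a),np.cos(a),0],[0,0,1]])
        return (proj(c,loc@R.T+[p[0],p[1],p[3] if len(p)>3 else 0])-px).ravel()
    r=least_squares(f,g); return r.x,r.fun.reshape(-1,2)
E
python3 - <<'E'
from h import *
c=load('w1')
px=P(255,80,3.9,[(117,380),(366,384),(352,757),(119,756)])
loc=[(.04,.025,.112),(.04,-.025,.112),(-.04,-.025,.112),(-.04,.025,.112)]
x,r=fit(c,loc,px,[.513,.015,-.35]); print('pack',x,np.degrees(x[2]),r.round(1).tolist())
x,r=fit(c,[(a,b,0) for a,b,_ in loc],px,[.513,.015,-.35,.112]); print('free z',x)
# dock/charger: block corners z62: x 51.5..111.5
px=P(255,80,3.9,[(46,33),(460,40),(443,302),(50,298)])
for w in (.0385,):
  for x0 in (.0515,.045):
    x,r=fit(c,[(x0+.06,w,.062),(x0+.06,-w,.062),(x0,-w,.062),(x0,w,.062)],px,[.513,.015,-.35]); print('charger',x,r.round(1).tolist())
# bay cup corners top (outer)
px=P(35,205,5,[(38,212),(365,175),(512,625),(203,655)])
L=[(.0515,.0385,0),(.0515,-.0385,0),(-.0515,-.0385,0),(-.0515,.0385,0)]
x,r=fit(c,L,px,[.515,.266,-.2,.054]); print('bay',x,np.degrees(x[2]),r.round(1).tolist())
E
```

```text
pack [ 0.51503567  0.01559509 -0.36774894] -21.07046228433215 [[-1.2, -1.0], [1.1, -1.0], [0.6, 1.5], [-0.5, 0.9]]
free z [ 0.51355798  0.01615856 -0.36774854  0.10544815]
charger [ 0.51328823  0.01506608 -0.3693096 ] [[7.3, -2.3], [-7.7, -2.4], [-6.8, 2.3], [7.2, 1.9]]
charger [ 0.51934997  0.01271976 -0.36930953] [[7.3, -2.3], [-7.7, -2.4], [-6.8, 2.3], [7.2, 1.9]]
bay [ 0.51897826  0.26941097 -0.2230644   0.05159954] -12.780648399157629 [[-0.8, 1.5], [1.2, -0.3], [0.5, -0.7], [-1.1, -0.6]]
```

The pack fit agrees across cameras to within a few mm: (0.5145, 0.0155), yaw -21.1°. Next I get a close look at the bay.

```bash
python3 -m jog '[{"grip":0,"x":-33,"y":10,"z":5,"rx":0,"ry":0,"rz":0},{"grip":0,"x":-33,"y":10,"z":5,"rx":0,"ry":0,"rz":0},{"grip":0,"x":-33,"y":10,"z":5,"rx":0,"ry":0,"rz":0},{"grip":0,"x":-33,"y":10,"z":5,"rx":0,"ry":0,"rz":0},{"grip":0,"x":-33,"y":10,"z":5,"rx":0,"ry":0,"rz":0},{"grip":0,"x":-33,"y":10,"z":5,"rx":0,"ry":0,"rz":0},{"grip":0,"x":-33,"y":10,"z":5,"rx":0,"ry":0,"rz":0},{"grip":0,"x":-9,"y":10,"z":5,"rx":0,"ry":0,"rz":0}]'
python3 -m jog '[{"grip":0,"x":0,"y":0,"z":10,"rx":0,"ry":0,"rz":-4},{"grip":0,"x":0,"y":0,"z":10,"rx":0,"ry":0,"rz":-3.6},{"grip":0,"x":0,"y":0,"z":0,"rx":0,"ry":0,"rz":0}]'
python3 - <<'E'
from h import *
c=snap('wrist','w2'); c2=snap('scene','s2'); s=get_state(); print(s['eef_pos'], -c['R'].T@c['t'])
E
```

```text
time: 3.0
eef_pos: [0.5179, 0.2715, 0.3646]
tcp_rot: [-0.576, 0.818, 0.0, 0.001]
contact_force: [0.0, -1.1, -0.3]
opening: 1.003
time: 3.25
eef_pos: [0.5167, 0.2681, 0.342]
tcp_rot: [-0.628, 0.778, 0.001, -0.002]
contact_force: [0.6, 0.3, -0.3]
opening: 1.002
[0.51754852 0.26782294 0.34426713] [0.589628   0.25319464 0.31105365]
```

View pics/w2.png

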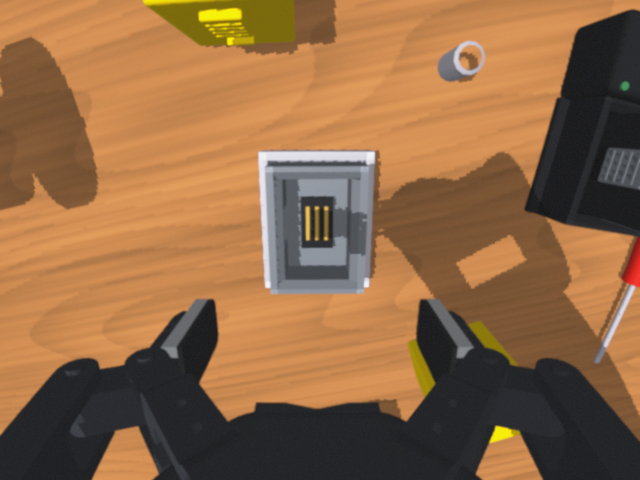

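Run:
```python
from h import *
crop('w2',250,140,390,305,4,'w2b'); crop('s2',400,215,480,295,6,'s2b')
for g in('w2b','s2b'):
    im=cv2.imread(f'pics/{g}.png'); cv2.imwrite(f'pics/{g}.png',np.clip(255*(im/255.)**.6,0,255).astype('uint8'))
```

```text
(no output)
```

View pics/w2b.png

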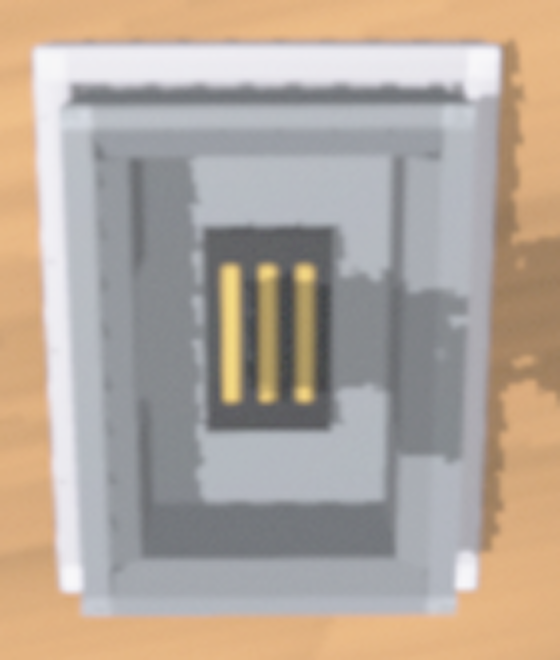

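View pics/s2b.png

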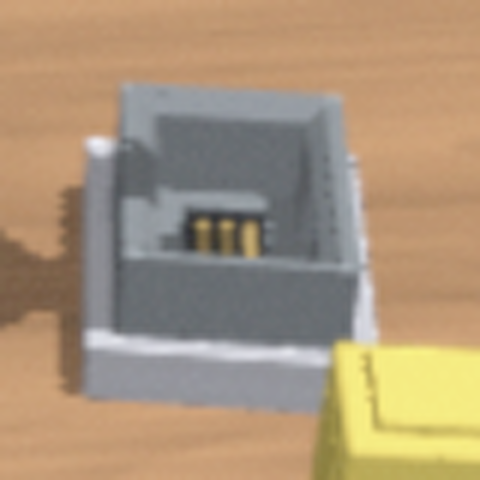

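The break in the inner edge of the left (+y) wall, at crop (140,265-400), is the catch undercut, so the bay's +y points to the same side as the charger's. Next is a joint fit over the cameras.

Run:
```python
from h import *
c=load('w2'); s=load('s2'); t=load('top0'); w1=load('w1')
L=np.array([(.0515,.0385,0),(.0515,-.0385,0),(-.0515,-.0385,0),(-.0515,.0385,0)])
pw=P(250,140,4,[(62,105),(475,105),(455,614),(82,614)])
x,r=fit(c,L,pw,[.515,.266,-.2,.054]); print('w2',x,np.degrees(x[2]),r.round(1).tolist())
for z in (.05,.053,.056):
  x,r=fit(c,L+[0,0,z],pw,[.515,.266,-.2]); print(z,x,np.abs(r).max())
Wl=np.array([(.0415+.006,.0265+.006,0),(.0475,-.0325,0),(-.0475,-.0325,0),(-.0475,.0325,0)])
x,r=fit(c,Wl+[0,0,.053],P(250,140,4,[(97,128),(440,128),(432,600),(108,600)]),[.515,.266,-.2]);print('leadin outer',x,r.round(1).tolist())
ps=P(400,215,6,[(121,85),(343,97),(357,268),(116,256)]); Ls=L[[2,3,0,1]]
x,r=fit(s,Ls,ps,[.515,.266,-.2,.054]); print('s2',x,r.round(1).tolist())
for z in (.05,.053,.056):
  x,r=fit(s,Ls+[0,0,z],ps,[.515,.266,-.2]); print(z,x,np.abs(r).max())
pt=P(160,205,6,[(158,78),(382,138),(292,447),(68,392)])
for z in (.05,.053,.056):
  x,r=fit(t,L+[0,0,z],pt,[.515,.266,-.2]); print('top',z,x,np.abs(r).max())
# well floor centre / contact
for z in (.02,):
  print('contact',np.mean([atz(c,*p,z) for p in P(250,140,4,[(205,228),(337,228),(332,430),(207,430)])],0))
```

```text
w2 [ 0.51636683  0.26824139 -0.21144585  0.05299989] -12.114954766319698 [[-0.5, 0.2], [0.5, 0.2], [-0.0, -0.3], [0.0, -0.2]]
0.05 [ 0.51566069  0.26838602 -0.21144829] 1.0681876136533788
0.053 [ 0.51636685  0.26824138 -0.21144585] 0.5077903310714191
0.056 [ 0.51707043  0.26809728 -0.21144333] 1.1447243511164515
leadin outer [ 0.51589134  0.26819702 -0.20919285] [[-0.9, 0.6], [1.0, 0.4], [-1.1, -0.7], [0.9, -0.5]]
s2 [ 0.51282856  0.26628522 -0.22581178  0.05060646] [[0.1, -0.6], [-0.4, -0.1], [-0.2, 0.8], [0.5, -0.2]]
0.05 [ 0.51201647  0.26655283 -0.22579061] 0.7701739161484511
0.053 [ 0.51603347  0.26522907 -0.22589561] 0.8368596612999113
0.056 [ 0.52005007  0.26390541 -0.22600134] 0.9040831635147697
top 0.05 [ 0.5171147   0.26742858 -0.20942636] 1.2713738113339161
top 0.053 [ 0.51654857  0.26670005 -0.2093835 ] 1.3568078658442744
top 0.056 [ 0.51598248  0.26597152 -0.20934036] 1.4427751720751871
contact [0.51631511 0.26779428 0.02      ]
```

```bash
cat >> h.py <<'E'
from scipy.spatial.transform import Rotation as Ro
def to(x,y,z,yawdeg):
    s=get_state(); R=Ro.from_quat(s['tcp_rot']); M=R.as_matrix()
    d=M.T@(np.array([x,y,z])-s['eef_pos']); yaw=np.degrees(np.arctan2(M[1,0],M[0,0]))
    T=Ro.from_euler('z',yawdeg,degrees=True)*Ro.from_euler('x',180,degrees=True)
    print('eef',s['eef_pos'].round(4),'yaw',yaw.round(2),'shift mm',(d*1000).round(1),'rv deg',np.degrees((R.inv()*T).as_rotvec()).round(2),'F',s['contact_force'].round(1),'op',round(s['opening'],3),'t',s['time'])
E
python3 -c "
from h import *
to(.5148,.0156,.32,-111.07)"
```

```text
eef [0.5175 0.2678 0.3443] yaw -102.44 shift mm [246.9 -51.7  24.4] rv deg [ 0.06 -0.05  8.63] F [ 1.   0.2 -0.2] op 0.995 t 3.35
```

```bash
python3 -m jog '[{"grip":0,"x":35,"y":-7,"z":0,"rx":0,"ry":0,"rz":0},{"grip":0,"x":35,"y":-7,"z":0,"rx":0,"ry":0,"rz":0},{"grip":0,"x":35,"y":-7,"z":0,"rx":0,"ry":0,"rz":0},{"grip":0,"x":35,"y":-7,"z":0,"rx":0,"ry":0,"rz":0},{"grip":0,"x":35,"y":-7,"z":0,"rx":0,"ry":0,"rz":0},{"grip":0,"x":35,"y":-7,"z":0,"rx":0,"ry":0,"rz":0},{"grip":0,"x":36.9,"y":-9.7,"z":0,"rx":0,"ry":0,"rz":0},{"grip":0,"x":0,"y":0,"z":12,"rx":0,"ry":0,"rz":4.3}]'
python3 -m jog '[{"grip":0,"x":0,"y":0,"z":12,"rx":0,"ry":0,"rz":4.3},{"grip":0,"x":0,"y":0,"z":0,"rx":0,"ry":0,"rz":0},{"grip":0,"x":0,"y":0,"z":0,"rx":0,"ry":0,"rz":0},{"grip":0,"x":0,"y":0,"z":0,"rx":0,"ry":0,"rz":0}]'
python3 - <<'E'
from h import *
c=snap('wrist','w3'); to(.5148,.0156,.32,-111.07)
crop('w3',240,60,400,300,3.3,'w3c')
im=cv2.imread('pics/w3c.png'); cv2.imwrite('pics/w3c.png',np.clip(255*(im/255.)**.5,0,255).astype('uint8'))
E
```

```text
time: 4.02
eef_pos: [0.5165, 0.0102, 0.3367]
tcp_rot: [-0.594, 0.805, -0.004, 0.002]
contact_force: [0.7, 0.7, 0.6]
opening: 1.0
time: 4.35
eef_pos: [0.5156, 0.0159, 0.3218]
tcp_rot: [-0.567, 0.824, -0.001, 0.001]
contact_force: [0.1, -0.1, 0.7]
opening: 0.997
eef [0.5156 0.0161 0.322 ] yaw -110.9 shift mm [0.7 0.6 2. ] rv deg [-0.11  0.02  0.17] F [-0.9  0.2  0.3] op 0.996 t 4.4
```

View pics/w3c.png

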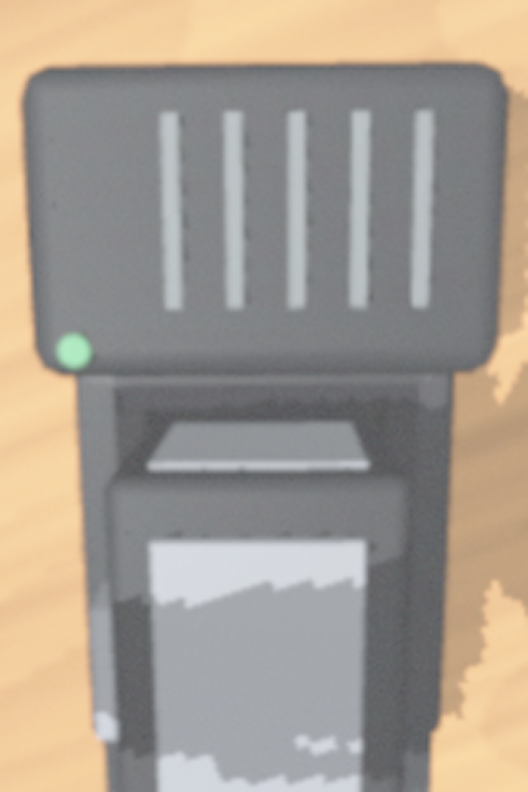

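Run:
```python
from h import *
crop('w3',250,190,390,370,4.2,'w3d')
im=cv2.imread('pics/w3d.png'); cv2.imwrite('pics/w3d.png',np.clip(255*(im/255.)**.5,0,255).astype('uint8'))
```

```text
(no output)
```

View pics/w3d.png

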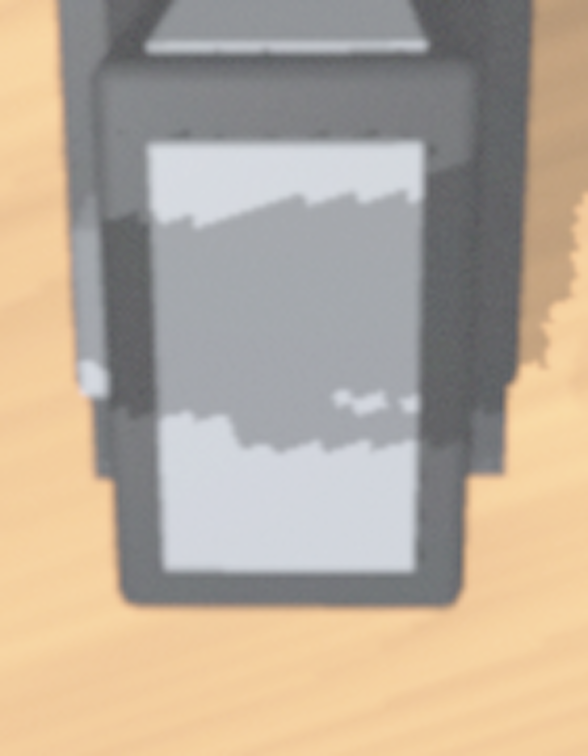

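Run:
```python
from h import *
c=load('w3')
px=P(250,190,4.2,[(96,57),(478,58),(463,607),(121,606)])
loc=np.array([(.04,.025,0),(.04,-.025,0),(-.04,-.025,0),(-.04,.025,0)])
x,r=fit(c,loc+[0,0,.112],px,[.513,.015,-.35]); print('pack',x,np.degrees(x[2]),r.round(1).tolist())
x,r=fit(c,loc,px,[.513,.015,-.35,.112]); print('free z',x)
x,r=fit(c,loc*.98+[0,0,.1115],px,[.513,.015,-.35]); print('pack',x,np.degrees(x[2]),r.round(1).tolist())
pl=P(250,190,4.2,[(148,143),(424,143),(416,570),(163,570)])
W=np.array([atz(c,*p,.112) for p in pl]); print(W.round(4), W.mean(0), [np.linalg.norm(W[i]-W[i-1]).round(4) for i in range(4)])
```

```text
pack [ 0.51575065  0.01574951 -0.3566773 ] -20.436103879600434 [[-1.7, -0.2], [2.1, -1.1], [0.8, 0.6], [-1.3, 1.3]]
free z [ 0.51456421  0.01618154 -0.35668123  0.10841713]
pack [ 0.51579063  0.01573263 -0.35668187] -20.43636557385277 [[-0.6, 1.0], [1.0, 0.2], [-0.0, -1.1], [-0.5, -0.4]]
[[ 0.5489  0.0225  0.112 ]
 [ 0.5364 -0.0104  0.112 ]
 [ 0.4782  0.0109  0.112 ]
 [ 0.4909  0.0442  0.112 ]] [0.51358021 0.01681121 0.112     ] [np.float64(0.0619), np.float64(0.0353), np.float64(0.062), np.float64(0.0356)]
```

```bash
python3 -c "
from h import *
to(.5153,.0158,.233,-110.8)"
```

```text
eef [0.5156 0.0161 0.322 ] yaw -110.9 shift mm [ 0.4  0.4 89. ] rv deg [-0.11  0.02 -0.1 ] F [-0.9  0.2  0.3] op 0.996 t 4.4
```

```bash
python3 -m jog '[{"grip":0,"x":0.4,"y":0.4,"z":12,"rx":0,"ry":0,"rz":0},{"grip":0,"x":0,"y":0,"z":13,"rx":0,"ry":0,"rz":0},{"grip":0,"x":0,"y":0,"z":13,"rx":0,"ry":0,"rz":0},{"grip":0,"x":0,"y":0,"z":13,"rx":0,"ry":0,"rz":0},{"grip":0,"x":0,"y":0,"z":13,"rx":0,"ry":0,"rz":0},{"grip":0,"x":0,"y":0,"z":13,"rx":0,"ry":0,"rz":0},{"grip":0,"x":0,"y":0,"z":11,"rx":0,"ry":0,"rz":0},{"grip":0,"x":0,"y":0,"z":0,"rx":0,"ry":0,"rz":0}]'
python3 - <<'E'
from h import *
to(.5153,.0158,.233,-110.8)
c=snap('wrist','w4'); c=snap('scene','s4')
crop('s4',260,180,360,310,5,'s4c')
im=cv2.imread('pics/s4c.png'); cv2.imwrite('pics/s4c.png',np.clip(255*(im/255.)**.6,0,255).astype('uint8'))
E
```

```text
time: 5.07
eef_pos: [0.5137, 0.0162, 0.2299]
tcp_rot: [-0.567, 0.824, 0.002, -0.002]
contact_force: [-0.5, -0.0, -0.5]
opening: 1.002
eef [0.5137 0.0162 0.2299] yaw -110.94 shift mm [-0.2 -1.7 -3.1] rv deg [ 0.28 -0.06 -0.14] F [-0.5 -0.  -0.5] op 1.002 t 5.0667
```

View pics/s4c.png

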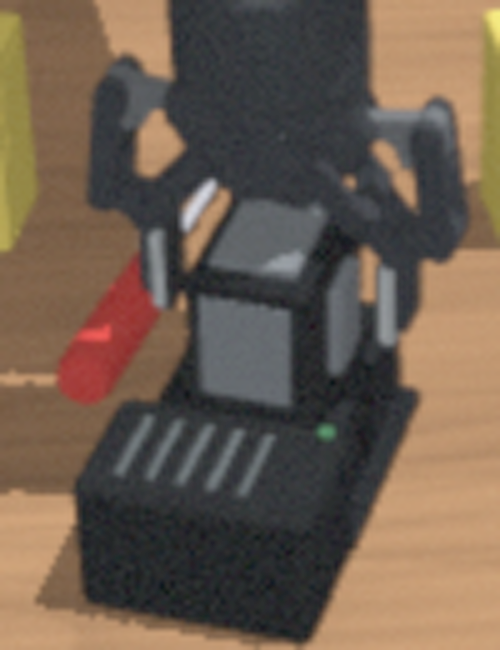

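View pics/w4.png

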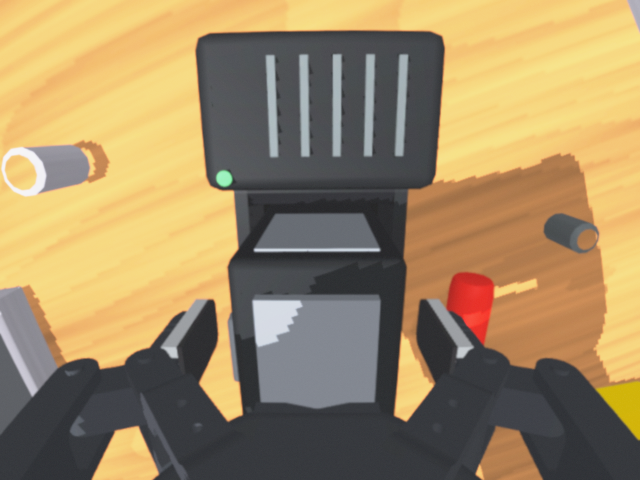

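The wrist view shows the pack's near top edge at x 230 to 404, centred between the pads at 215 and 418. The scene view shows one pad beside the tab and the other beside the -y face. I close gently.

```bash
python3 -m jog '[{"grip":0.25,"x":0,"y":-1.2,"z":-1.5,"rx":0,"ry":0,"rz":0},{"grip":0.3,"x":0,"y":0,"z":0,"rx":0,"ry":0,"rz":0},{"grip":0.35,"x":0,"y":0,"z":0,"rx":0,"ry":0,"rz":0},{"grip":0.4,"x":0,"y":0,"z":0,"rx":0,"ry":0,"rz":0}]' 50
python3 -m jog '[{"grip":0.5,"x":0,"y":0,"z":0,"rx":0,"ry":0,"rz":0},{"grip":0.6,"x":0,"y":0,"z":0,"rx":0,"ry":0,"rz":0},{"grip":0.6,"x":0,"y":0,"z":0,"rx":0,"ry":0,"rz":0}]' 50
python3 - <<'E'
from h import *
to(.5153,.0158,.233,-110.8); print(get_state()['wrist_torque'])
c=snap('wrist','w5')
E
```

```text
time: 5.5
eef_pos: [0.5167, 0.0147, 0.2363]
tcp_rot: [-0.567, 0.824, -0.002, -0.0]
contact_force: [-3.2, -1.6, 8.8]
opening: 0.604
time: 5.75
eef_pos: [0.5167, 0.0145, 0.2367]
tcp_rot: [-0.567, 0.824, -0.002, -0.0]
contact_force: [-3.0, -2.5, 8.2]
opening: 0.583
eef [0.5167 0.0145 0.2367] yaw -110.91 shift mm [-0.7  1.8  3.7] rv deg [-0.13 -0.13 -0.11] F [-3.  -2.5  8.2] op 0.583 t 5.75
[-0.52848397  0.65568661 -0.0371411 ]
```

View pics/w5.png

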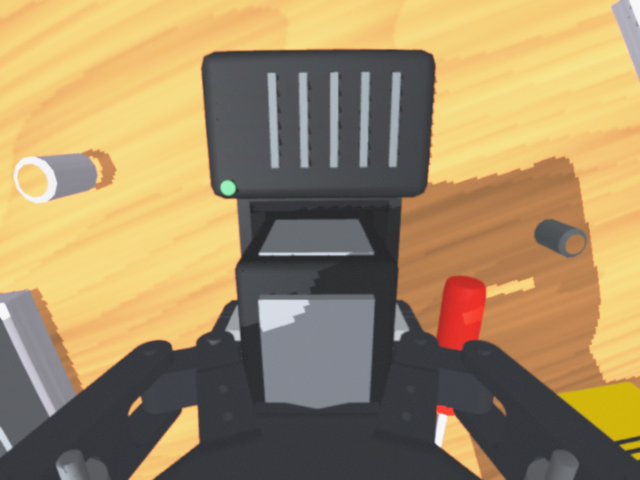

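Opening 0.583 × 85 mm ≈ 49.6 mm, so the tab is fully in. I lift slowly at first and watch the force.

```bash
python3 -m jog '[{"grip":0.6,"x":0,"y":0,"z":-1,"rx":0,"ry":0,"rz":0},{"grip":0.6,"x":0,"y":0,"z":-2,"rx":0,"ry":0,"rz":0},{"grip":0.6,"x":0,"y":0,"z":-2,"rx":0,"ry":0,"rz":0},{"grip":0.6,"x":0,"y":0,"z":-1,"rx":0,"ry":0,"rz":0}]' 50
python3 -m jog '[{"grip":0.6,"x":0,"y":0,"z":-3,"rx":0,"ry":0,"rz":0},{"grip":0.6,"x":0,"y":0,"z":-4,"rx":0,"ry":0,"rz":0},{"grip":0.6,"x":0,"y":0,"z":-4,"rx":0,"ry":0,"rz":0},{"grip":0.6,"x":0,"y":0,"z":-4,"rx":0,"ry":0,"rz":0}]' 50
```

```text
time: 6.13
eef_pos: [0.5163, 0.0148, 0.2414]
tcp_rot: [-0.567, 0.824, -0.001, 0.001]
contact_force: [1.7, -2.7, -1.3]
opening: 0.58
time: 6.47
eef_pos: [0.5156, 0.0152, 0.2547]
tcp_rot: [-0.567, 0.824, -0.0, -0.001]
contact_force: [1.7, -2.1, -6.5]
opening: 0.581
```

```bash
python3 -m jog '[{"grip":0.6,"x":0,"y":0,"z":-6,"rx":0,"ry":0,"rz":0},{"grip":0.6,"x":0,"y":0,"z":-8,"rx":0,"ry":0,"rz":0},{"grip":0.6,"x":0,"y":0,"z":-10,"rx":0,"ry":0,"rz":0},{"grip":0.6,"x":0,"y":0,"z":-13,"rx":0,"ry":0,"rz":0},{"grip":0.6,"x":0,"y":0,"z":-13,"rx":0,"ry":0,"rz":0},{"grip":0.6,"x":0,"y":0,"z":-13,"rx":0,"ry":0,"rz":0},{"grip":0.6,"x":0,"y":0,"z":-13,"rx":0,"ry":0,"rz":0},{"grip":0.6,"x":0,"y":0,"z":-10,"rx":0,"ry":0,"rz":0}]' 50
python3 -m jog '[{"grip":0.6,"x":0,"y":0,"z":0,"rx":0,"ry":0,"rz":0},{"grip":0.6,"x":0,"y":0,"z":0,"rx":0,"ry":0,"rz":0},{"grip":0.6,"x":0,"y":0,"z":0,"rx":0,"ry":0,"rz":0}]' 50
python3 - <<'E'
from h import *
c=snap('wrist','w6');c=snap('scene','s6');to(.5163,.2678,.34,-102.1)
crop('s6',260,130,370,280,4,'s6c')
E
```

```text
time: 7.13
eef_pos: [0.5157, 0.0158, 0.3434]
tcp_rot: [-0.566, 0.824, 0.001, 0.001]
contact_force: [-0.8, -0.3, -4.1]
opening: 0.58
time: 7.38
eef_pos: [0.5155, 0.0155, 0.3406]
tcp_rot: [-0.566, 0.824, 0.001, -0.0]
contact_force: [-0.2, -1.3, -4.7]
opening: 0.578
eef [0.5155 0.0154 0.34  ] yaw -111.0 shift mm [-2.36e+02  8.97e+01  2.00e-01] rv deg [ 0.15 -0.   -8.9 ] F [-0.8 -0.6 -2.4] op 0.582 t 7.4833
```

View pics/w6.png

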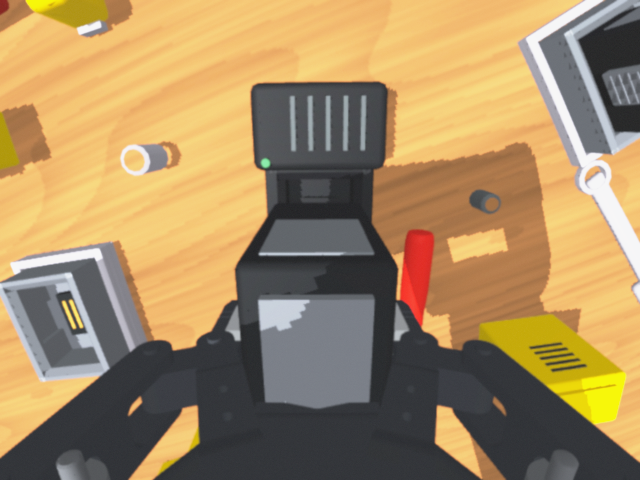

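View pics/s6c.png

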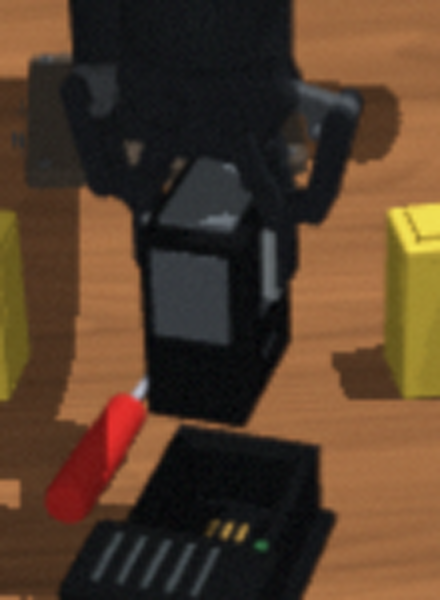

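Run:
```python
from h import *
crop('w6',220,200,420,420,3.6,'w6c')
im=cv2.imread('pics/w6c.png'); cv2.imwrite('pics/w6c.png',np.clip(255*(im/255.)**.5,0,255).astype('uint8'))
```

```text
(no output)
```

View pics/w6c.png

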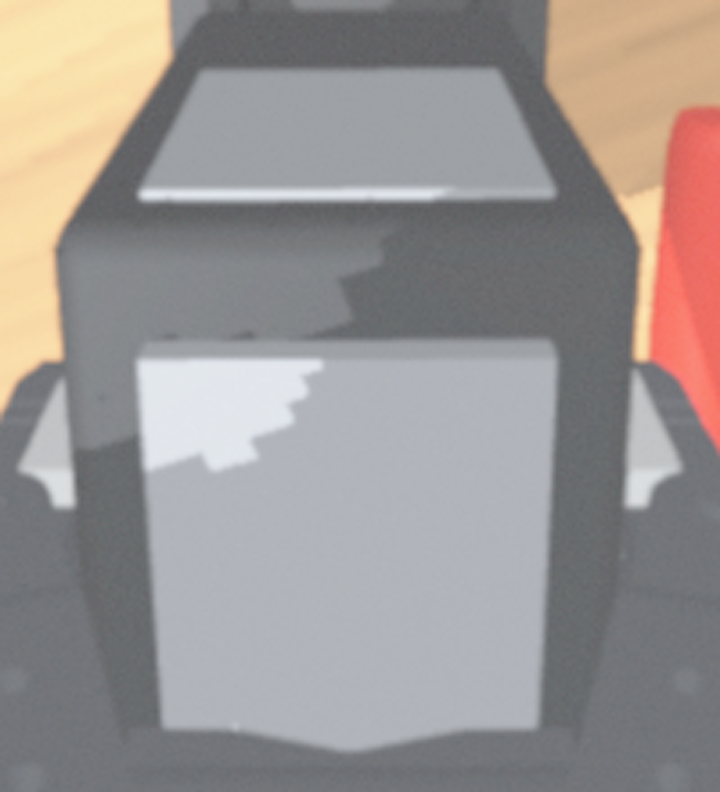

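Run:
```python
from h import *
lab=np.array([(.031,.0178,0),(.031,-.0178,0)])
c=load('w6')
p=P(220,200,3.6,[(137,357),(557,357)])
# tool pose at w6 time
tool=np.array([.5155,.0155,.3403]); yaw=np.radians(-21.0)
for z in (.216,.218,.220,.222):
  W=np.array([atz(c,*q,z) for q in p]); m=W.mean(0)-tool; ax=np.array([np.cos(yaw),np.sin(yaw)]);ay=np.array([-np.sin(yaw),np.cos(yaw)])
  print(z,'width',np.linalg.norm(W[1]-W[0]).round(4),'label +x edge mid rel tool: packx',(m[:2]@ax).round(4),'packy',(m[:2]@ay).round(4),'yaw',np.degrees(np.arctan2(*(W[0]-W[1])[[1,0]]))-90)
c=load('w3')
p=P(250,190,4.2,[(148,143),(424,143)]); W=np.array([atz(c,*q,.112) for q in p]); print('w3',W.mean(0), np.linalg.norm(W[1]-W[0]))
c=load('w5'); print(-c['R'].T@c['t'])
```

```text
0.216 width 0.0353 label +x edge mid rel tool: packx 0.0267 packy 0.0011 yaw -20.90620278304327
0.218 width 0.0345 label +x edge mid rel tool: packx 0.0277 packy 0.0011 yaw -20.906202783043327
0.22 width 0.0338 label +x edge mid rel tool: packx 0.0287 packy 0.0011 yaw -20.906202783043227
0.222 width 0.033 label +x edge mid rel tool: packx 0.0298 packy 0.0011 yaw -20.906202783043312
w3 [0.54262739 0.00605553 0.112     ] 0.035273055878719234
[ 0.58661097 -0.01123068  0.20623216]
```

Run:
```python
from h import *
c=load('w6'); tool=np.array([.5155,.0155,.3403]); yaw=np.radians(-21.0);ax=np.array([np.cos(yaw),np.sin(yaw)])
for z in (.213,.215,.217):
  W=np.array([atz(c,*q,z) for q in P(220,200,3.6,[(58,245),(638,245)])]); print(z,np.linalg.norm(W[1]-W[0]),((W.mean(0)-tool)[:2]@ax))
to(.5176,.2668,.34,-102.1)
```

```text
0.213 0.048816204811377266 0.03560209103452718
0.215 0.04780823136594307 0.03640197316960076
0.217 0.04680025792050889 0.03720185530467424
eef [0.5155 0.0154 0.34  ] yaw -111.0 shift mm [-2.355e+02  8.810e+01  2.000e-01] rv deg [ 0.15 -0.   -8.9 ] F [-0.8 -0.6 -2.4] op 0.582 t 7.4833
```

```bash
python3 -m jog '[{"grip":0.6,"x":-15,"y":6,"z":0,"rx":0,"ry":0,"rz":0},{"grip":0.6,"x":-29,"y":11,"z":0,"rx":0,"ry":0,"rz":0},{"grip":0.6,"x":-32,"y":12,"z":0,"rx":0,"ry":0,"rz":0},{"grip":0.6,"x":-32,"y":12,"z":0,"rx":0,"ry":0,"rz":0},{"grip":0.6,"x":-32,"y":12,"z":0,"rx":0,"ry":0,"rz":0},{"grip":0.6,"x":-32,"y":12,"z":0,"rx":0,"ry":0,"rz":0},{"grip":0.6,"x":-32,"y":12,"z":0,"rx":0,"ry":0,"rz":0},{"grip":0.6,"x":-31.5,"y":11,"z":0,"rx":0,"ry":0,"rz":0}]' 50
python3 -m jog '[{"grip":0.6,"x":0,"y":0,"z":6,"rx":0,"ry":0,"rz":-3},{"grip":0.6,"x":0,"y":0,"z":8,"rx":0,"ry":0,"rz":-3},{"grip":0.6,"x":0,"y":0,"z":8,"rx":0,"ry":0,"rz":-2.9},{"grip":0.6,"x":0,"y":0,"z":8,"rx":0,"ry":0,"rz":0},{"grip":0.6,"x":0,"y":0,"z":0,"rx":0,"ry":0,"rz":0},{"grip":0.6,"x":0,"y":0,"z":0,"rx":0,"ry":0,"rz":0},{"grip":0.6,"x":0,"y":0,"z":0,"rx":0,"ry":0,"rz":0},{"grip":0.6,"x":0,"y":0,"z":0,"rx":0,"ry":0,"rz":0}]' 50
python3 - <<'E'
from h import *
c=snap('wrist','w7');c=snap('scene','s7');c=snap('top','t7');to(.5178,.2668,.29,-102.1)
crop('s7',390,130,500,300,3.5,'s7c')
E
```

```text
time: 8.15
eef_pos: [0.5175, 0.2684, 0.34]
tcp_rot: [-0.567, 0.824, 0.0, -0.001]
contact_force: [0.8, -1.0, -4.1]
opening: 0.578
time: 8.82
eef_pos: [0.5184, 0.2665, 0.3119]
tcp_rot: [-0.628, 0.778, -0.0, 0.001]
contact_force: [0.2, -0.5, -3.1]
opening: 0.582
eef [0.5183 0.2666 0.3119] yaw -102.12 shift mm [-0.1  0.6 21.9] rv deg [-0.06  0.03 -0.02] F [ 0.1 -0.3 -4. ] op 0.576 t 8.9667
```

View pics/w7.png

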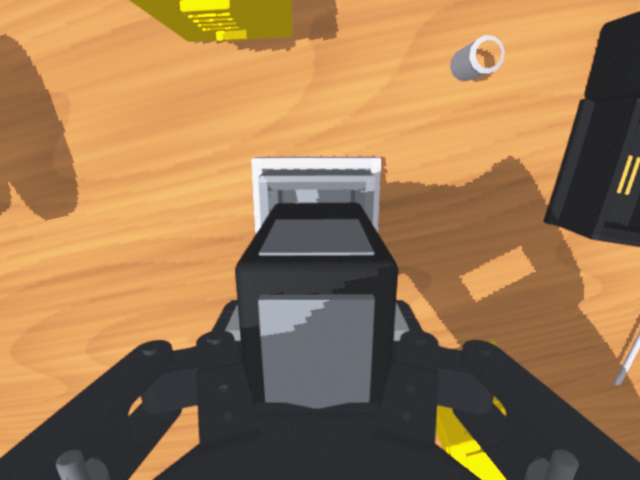

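View pics/s7c.png

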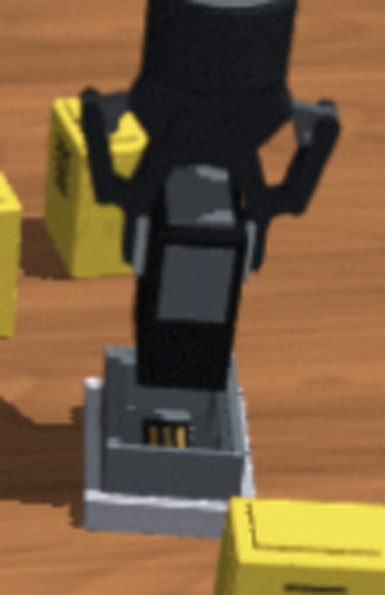

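Seen from the wrist, the pack (x 237 to 397) and the collar (253 to 381) share centre x ≈ 317, and the tab is on the undercut side. I descend to just inside the lead-in, then check the forces.

```bash
python3 -m jog '[{"grip":0.6,"x":0,"y":0.5,"z":5,"rx":0,"ry":0,"rz":0},{"grip":0.6,"x":0,"y":0,"z":7,"rx":0,"ry":0,"rz":0},{"grip":0.6,"x":0,"y":0,"z":7,"rx":0,"ry":0,"rz":0},{"grip":0.6,"x":0,"y":0,"z":7,"rx":0,"ry":0,"rz":0},{"grip":0.6,"x":0,"y":0,"z":5,"rx":0,"ry":0,"rz":0},{"grip":0.6,"x":0,"y":0,"z":2,"rx":0,"ry":0,"rz":0},{"grip":0.6,"x":0,"y":0,"z":0,"rx":0,"ry":0,"rz":0}]' 50
python3 -m jog '[{"grip":0.6,"x":0,"y":0,"z":2,"rx":0,"ry":0,"rz":0},{"grip":0.6,"x":0,"y":0,"z":2,"rx":0,"ry":0,"rz":0},{"grip":0.6,"x":0,"y":0,"z":2,"rx":0,"ry":0,"rz":0},{"grip":0.6,"x":0,"y":0,"z":0,"rx":0,"ry":0,"rz":0}]' 50
python3 - <<'E'
from h import *
to(.5178,.2668,.29,-102.1); print(get_state()['wrist_torque'])
E
```

```text
time: 9.55
eef_pos: [0.5173, 0.2667, 0.277]
tcp_rot: [-0.629, 0.778, 0.0, -0.001]
contact_force: [-0.7, 0.5, -4.3]
opening: 0.579
time: 9.88
eef_pos: [0.5175, 0.2667, 0.2719]
tcp_rot: [-0.629, 0.778, 0.0, -0.0]
contact_force: [-0.2, -0.2, -3.1]
opening: 0.578
eef [0.5175 0.2667 0.2719] yaw -102.09 shift mm [ -0.1  -0.2 -18.1] rv deg [ 0.02 -0.01  0.01] F [-0.2 -0.2 -3.1] op 0.578 t 9.8833
[-0.02960024  0.10076616  0.02944931]
```

```bash
python3 -m jog '[{"grip":0.6,"x":0,"y":0,"z":2,"rx":0,"ry":0,"rz":0},{"grip":0.6,"x":0,"y":0,"z":2,"rx":0,"ry":0,"rz":0},{"grip":0.6,"x":0,"y":0,"z":2,"rx":0,"ry":0,"rz":0},{"grip":0.6,"x":0,"y":0,"z":0,"rx":0,"ry":0,"rz":0}]' 50
python3 -m jog '[{"grip":0.6,"x":0,"y":0,"z":2,"rx":0,"ry":0,"rz":0},{"grip":0.6,"x":0,"y":0,"z":2,"rx":0,"ry":0,"rz":0},{"grip":0.6,"x":0,"y":0,"z":2,"rx":0,"ry":0,"rz":0},{"grip":0.6,"x":0,"y":0,"z":0,"rx":0,"ry":0,"rz":0}]' 50
python3 -m jog '[{"grip":0.6,"x":0,"y":0,"z":2,"rx":0,"ry":0,"rz":0},{"grip":0.6,"x":0,"y":0,"z":2,"rx":0,"ry":0,"rz":0},{"grip":0.6,"x":0,"y":0,"z":2,"rx":0,"ry":0,"rz":0},{"grip":0.6,"x":0,"y":0,"z":0,"rx":0,"ry":0,"rz":0}]' 50
```

```text
time: 10.22
eef_pos: [0.5174, 0.2667, 0.2657]
tcp_rot: [-0.629, 0.778, 0.0, -0.0]
contact_force: [0.3, -0.6, -3.4]
opening: 0.579
time: 10.55
eef_pos: [0.5174, 0.2667, 0.2596]
tcp_rot: [-0.629, 0.778, 0.0, -0.0]
contact_force: [-0.1, 0.2, -5.0]
opening: 0.58
time: 10.88
eef_pos: [0.5174, 0.2667, 0.2536]
tcp_rot: [-0.629, 0.778, 0.0, -0.0]
contact_force: [-0.4, -0.7, -4.3]
opening: 0.577
```

```bash
python3 -m jog '[{"grip":0.6,"x":0,"y":0,"z":2,"rx":0,"ry":0,"rz":0},{"grip":0.6,"x":0,"y":0,"z":2,"rx":0,"ry":0,"rz":0},{"grip":0.6,"x":0,"y":0,"z":2,"rx":0,"ry":0,"rz":0},{"grip":0.6,"x":0,"y":0,"z":0,"rx":0,"ry":0,"rz":0}]' 50
python3 -m jog '[{"grip":0.6,"x":0,"y":0,"z":1.5,"rx":0,"ry":0,"rz":0},{"grip":0.6,"x":0,"y":0,"z":1.5,"rx":0,"ry":0,"rz":0},{"grip":0.6,"x":0,"y":0,"z":0,"rx":0,"ry":0,"rz":0}]' 50
python3 -m jog '[{"grip":0.6,"x":0,"y":0,"z":1.5,"rx":0,"ry":0,"rz":0},{"grip":0.6,"x":0,"y":0,"z":1.5,"rx":0,"ry":0,"rz":0},{"grip":0.6,"x":0,"y":0,"z":0,"rx":0,"ry":0,"rz":0}]' 50
```

```text
time: 11.22
eef_pos: [0.5174, 0.2667, 0.2476]
tcp_rot: [-0.629, 0.778, 0.0, -0.0]
contact_force: [-0.8, -0.6, -3.7]
opening: 0.58
time: 11.47
eef_pos: [0.5177, 0.2668, 0.2455]
tcp_rot: [-0.629, 0.778, -0.0, 0.0]
contact_force: [-1.0, -0.6, -2.6]
opening: 0.579
time: 11.72
eef_pos: [0.5178, 0.2668, 0.2429]
tcp_rot: [-0.629, 0.778, -0.0, 0.0]
contact_force: [-2.9, -0.9, 2.9]
opening: 0.577
```

```bash
python3 -m jog '[{"grip":0.6,"x":0,"y":0,"z":1,"rx":0,"ry":0,"rz":0},{"grip":0.6,"x":0,"y":0,"z":1,"rx":0,"ry":0,"rz":0},{"grip":0.6,"x":0,"y":0,"z":0,"rx":0,"ry":0,"rz":0}]' 50
python3 -m jog '[{"grip":0.6,"x":0,"y":0,"z":1,"rx":0,"ry":0,"rz":0},{"grip":0.6,"x":0,"y":0,"z":1,"rx":0,"ry":0,"rz":0},{"grip":0.6,"x":0,"y":0,"z":0,"rx":0,"ry":0,"rz":0}]' 50
python3 -m jog '[{"grip":0.6,"x":0,"y":0,"z":1,"rx":0,"ry":0,"rz":0},{"grip":0.6,"x":0,"y":0,"z":1,"rx":0,"ry":0,"rz":0},{"grip":0.6,"x":0,"y":0,"z":0,"rx":0,"ry":0,"rz":0}]' 50
```

```text
time: 11.97
eef_pos: [0.5178, 0.2668, 0.241]
tcp_rot: [-0.629, 0.778, -0.0, 0.0]
contact_force: [-2.6, -1.4, 6.8]
opening: 0.582
time: 12.22
eef_pos: [0.5179, 0.2668, 0.2393]
tcp_rot: [-0.629, 0.778, -0.0, 0.0]
contact_force: [-4.3, -1.1, 8.2]
opening: 0.579
time: 12.47
eef_pos: [0.518, 0.2669, 0.2377]
tcp_rot: [-0.629, 0.778, -0.0, -0.0]
contact_force: [-4.8, -2.0, 9.8]
opening: 0.58
```

```bash
python3 -m jog '[{"grip":0.6,"x":0,"y":0,"z":1,"rx":0,"ry":0,"rz":0},{"grip":0.6,"x":0,"y":0,"z":1,"rx":0,"ry":0,"rz":0},{"grip":0.6,"x":0,"y":0,"z":0,"rx":0,"ry":0,"rz":0}]' 50
python3 -m jog '[{"grip":0.6,"x":0,"y":0,"z":1,"rx":0,"ry":0,"rz":0},{"grip":0.6,"x":0,"y":0,"z":1,"rx":0,"ry":0,"rz":0},{"grip":0.6,"x":0,"y":0,"z":0,"rx":0,"ry":0,"rz":0}]' 50
python3 -c "
from h import *
snap('scene','s8'); snap('wrist','w8'); crop('s8',390,170,500,300,5,'s8c')"
```

```text
time: 12.72
eef_pos: [0.5182, 0.2669, 0.2372]
tcp_rot: [-0.629, 0.778, -0.0, -0.0]
contact_force: [-8.0, -2.9, 15.1]
opening: 0.58
time: 12.97
eef_pos: [0.5184, 0.2671, 0.2371]
tcp_rot: [-0.629, 0.777, 0.0, -0.001]
contact_force: [-12.6, -5.0, 25.4]
opening: 0.579
```

View pics/s8c.png

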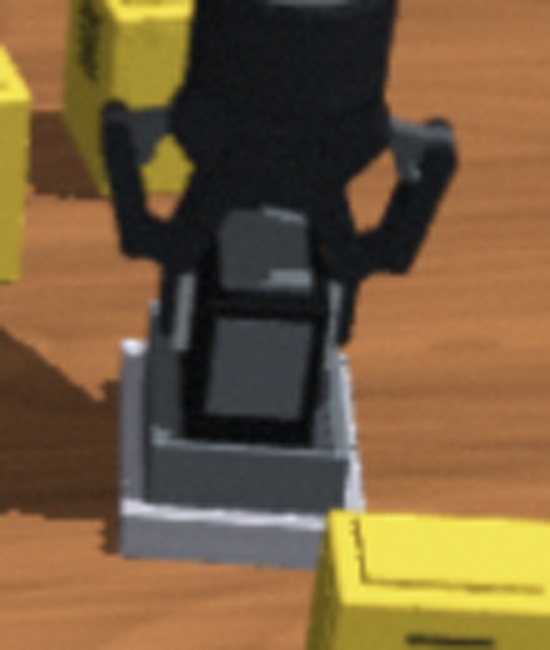

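View pics/w8.png

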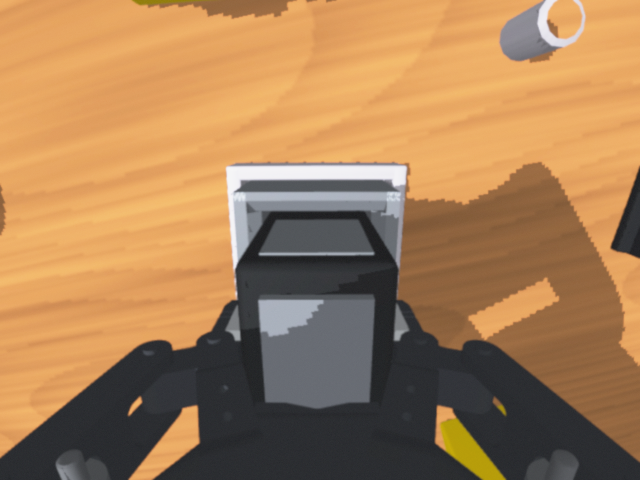

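A hard stop at TCP z 0.2371 with about 30 N of push puts the pack's underside at about 0.0124, so the cup bears and the pack is on the floor. I ease off slightly, then let the tab spring out gradually while still pressing.

```bash
python3 -m jog '[{"grip":0.40,"x":0,"y":0,"z":-0.7,"rx":0,"ry":0,"rz":0},{"grip":0.39,"x":0,"y":0,"z":0,"rx":0,"ry":0,"rz":0},{"grip":0.38,"x":0,"y":0,"z":0,"rx":0,"ry":0,"rz":0},{"grip":0.37,"x":0,"y":0,"z":0,"rx":0,"ry":0,"rz":0}]' 50
python3 -m jog '[{"grip":0.36,"x":0,"y":0,"z":0,"rx":0,"ry":0,"rz":0},{"grip":0.34,"x":0,"y":0,"z":0,"rx":0,"ry":0,"rz":0},{"grip":0.32,"x":0,"y":0,"z":0,"rx":0,"ry":0,"rz":0}]' 50
```

```text
time: 13.4
eef_pos: [0.5185, 0.2677, 0.2362]
tcp_rot: [-0.629, 0.778, 0.0, 0.002]
contact_force: [-6.3, 1.0, 14.2]
opening: 0.629
time: 13.65
eef_pos: [0.5184, 0.2675, 0.2343]
tcp_rot: [-0.629, 0.778, -0.001, 0.003]
contact_force: [0.7, 4.1, 3.1]
opening: 0.682
```

```bash
python3 -m jog '[{"grip":0.28,"x":0,"y":0,"z":-1,"rx":0,"ry":0,"rz":0},{"grip":0.2,"x":0,"y":0,"z":0,"rx":0,"ry":0,"rz":0},{"grip":0.1,"x":0,"y":0,"z":0,"rx":0,"ry":0,"rz":0},{"grip":0,"x":0,"y":0,"z":0,"rx":0,"ry":0,"rz":0},{"grip":0,"x":0,"y":0,"z":0,"rx":0,"ry":0,"rz":0},{"grip":0,"x":0,"y":0,"z":-2,"rx":0,"ry":0,"rz":0}]' 50
python3 -c "
from h import *
snap('scene','s9'); snap('wrist','w9'); crop('s9',390,170,500,300,5,'s9c')"
```

```text
time: 14.15
eef_pos: [0.5173, 0.2665, 0.2351]
tcp_rot: [-0.629, 0.778, 0.0, -0.001]
contact_force: [-0.7, -1.0, -0.7]
opening: 1.001
```

View pics/s9c.png

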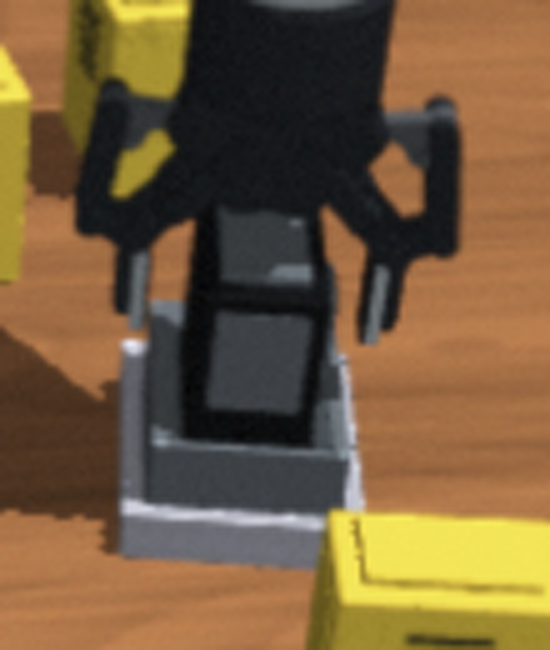

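View pics/w9.png

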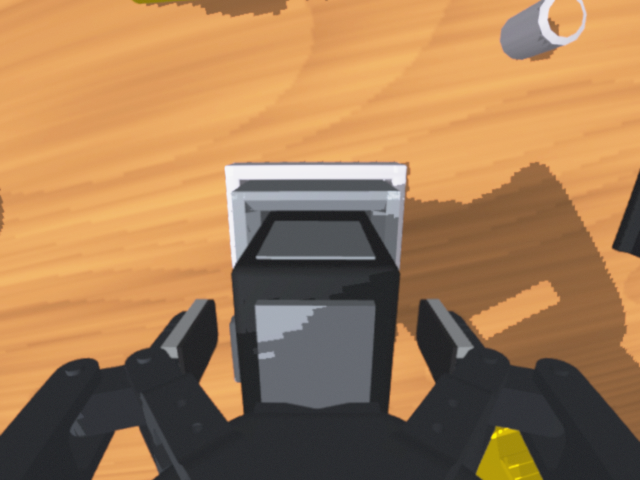

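The grey tab stands out again at wrist (237,345). The scene view suggests the pack rose by less than 2 mm. I rise straight up and measure it.

```bash
python3 -m jog '[{"grip":0,"x":0,"y":0,"z":-8,"rx":0,"ry":0,"rz":0},{"grip":0,"x":0,"y":0,"z":-12,"rx":0,"ry":0,"rz":0},{"grip":0,"x":0,"y":0,"z":-15,"rx":0,"ry":0,"rz":0},{"grip":0,"x":0,"y":0,"z":-15,"rx":0,"ry":0,"rz":0},{"grip":0,"x":0,"y":0,"z":-15,"rx":0,"ry":0,"rz":0},{"grip":0,"x":0,"y":0,"z":-15,"rx":0,"ry":0,"rz":0},{"grip":0,"x":0,"y":0,"z":-10,"rx":0,"ry":0,"rz":0},{"grip":0,"x":0,"y":0,"z":0,"rx":0,"ry":0,"rz":0}]' 50
python3 -m jog '[{"grip":0,"x":0,"y":0,"z":0,"rx":0,"ry":0,"rz":0},{"grip":0,"x":0,"y":0,"z":0,"rx":0,"ry":0,"rz":0}]' 50
python3 -c "
from h import *
snap('scene','s10'); snap('wrist','w10'); crop('s10',395,180,485,300,5,'s10c'); crop('w10',225,140,415,380,2.5,'w10c')
for g in('s10c','w10c'):
    im=cv2.imread(f'pics/{g}.png'); cv2.imwrite(f'pics/{g}.png',np.clip(255*(im/255.)**.5,0,255).astype('uint8'))"
```

```text
time: 14.92
eef_pos: [0.5185, 0.2671, 0.3301]
tcp_rot: [-0.629, 0.778, -0.001, 0.003]
contact_force: [0.3, -0.7, -0.4]
opening: 1.002
time: 15.08
eef_pos: [0.5173, 0.2667, 0.3253]
tcp_rot: [-0.629, 0.778, 0.0, -0.001]
contact_force: [-0.6, -0.5, -0.5]
opening: 0.998
```

View pics/s10c.png

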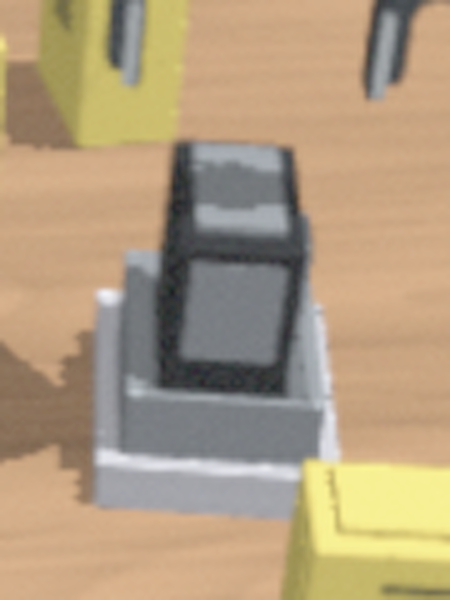

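View pics/w10c.png

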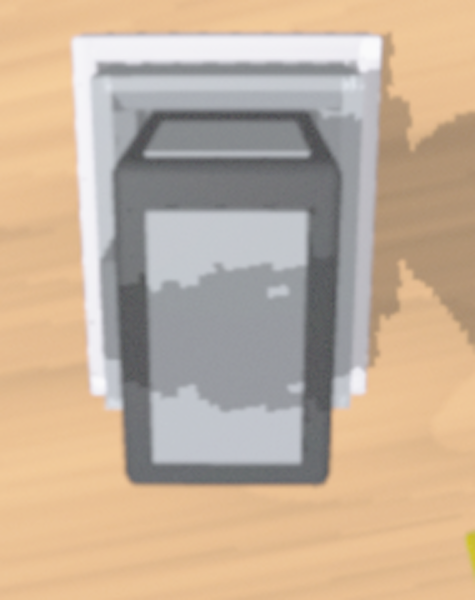

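Run:
```python
from h import *
lab=np.array([(.031,.01765,0),(.031,-.01765,0),(-.031,-.01765,0),(-.031,.01765,0)])
c3=load('w3'); x,r=fit(c3,lab,P(250,190,4.2,[(148,143),(424,143),(416,570),(163,570)]),[.513,.016,-.36,.11]); print('w3 label check z(expect .112)',x,np.abs(r).max())
c=load('w10'); x,r=fit(c,lab,P(225,140,2.5,[(145,210),(308,209),(302,464),(152,465)]),[.516,.268,-.21,.11]); print('w10 label',x,np.abs(r).max())
L=np.array([(.0515,.0385,0),(.0515,-.0385,0),(-.0515,.0385,0)])
x,r=fit(c,L,P(225,140,2.5,[(93,74),(362,74),(106,409)]),[.516,.268,-.21,.05]); print('w10 cup',x,r.round(2).tolist())
s=load('s10'); x,r=fit(s,np.array([(-.0515,.0385,0),(.0515,.0385,0),(.0515,-.0385,0),(-.0515,-.0385,0)])[[1,2,3]],P(395,180,5,[(323,402),(122,387),(126,252)]),[.516,.268,-.21,.05]); print('s10 cup',x)
# scene: vertical angle check: project pack +x face bottom-of-rim etc
def w(x,y,z,b=(.5163,.2672),a=-.211): return [b[0]+np.cos(a)*x-np.sin(a)*y,b[1]+np.sin(a)*x+np.cos(a)*y,z]
for zt in (.110,.112,.114,.116,.118,.120): print(zt,((proj(s,[w(.04,.025,zt),w(.04,-.025,zt),w(-.04,-.025,zt)])-[395,180]+.5)*5-.5).round(0).tolist())
```

```text
w3 label check z(expect .112) [ 0.5136067   0.01681127 -0.35657046  0.11207032] 0.38111804192857335
w10 label [ 0.51501562  0.26854895 -0.2076318   0.11537883] 0.4376019168072389
w10 cup [ 0.51654922  0.26808459 -0.20694892  0.04968383] [[-1.17, 0.57], [1.0, 0.26], [0.19, -0.95]]
s10 cup [ 0.49895591  0.27059598 -0.21780477  0.03884273]
0.11 [[310.0, 263.0], [178.0, 255.0], [174.0, 145.0]]
0.112 [[310.0, 258.0], [179.0, 250.0], [174.0, 141.0]]
0.114 [[311.0, 254.0], [179.0, 246.0], [174.0, 137.0]]
0.116 [[312.0, 250.0], [180.0, 242.0], [175.0, 133.0]]
0.118 [[312.0, 245.0], [180.0, 237.0], [175.0, 128.0]]
0.12 [[313.0, 241.0], [181.0, 233.0], [176.0, 124.0]]
```

The heights are too close to call: wrist centre about 63 mm, scene about 60 to 62 mm (caught up to 63, loose 66 or more). I check by pressing gently on the pack's top with shut fingers. The touch height and travel to the floor (about 2 mm if caught, 4 to 6 mm if loose) will settle it.

```bash
python3 -m jog '[{"grip":1,"x":0,"y":0,"z":0,"rx":0,"ry":0,"rz":0},{"grip":1,"x":0,"y":1,"z":3,"rx":0,"ry":0,"rz":0},{"grip":1,"x":0,"y":0,"z":4,"rx":0,"ry":0,"rz":0},{"grip":1,"x":0,"y":0,"z":5,"rx":0,"ry":0,"rz":0},{"grip":1,"x":0,"y":0,"z":5,"rx":0,"ry":0,"rz":0},{"grip":1,"x":0,"y":0,"z":5,"rx":0,"ry":0,"rz":0},{"grip":1,"x":0,"y":0,"z":4,"rx":0,"ry":0,"rz":0},{"grip":1,"x":0,"y":0,"z":0,"rx":0,"ry":0,"rz":0}]' 20
python3 -m jog '[{"grip":1,"x":0,"y":0,"z":1,"rx":0,"ry":0,"rz":0},{"grip":1,"x":0,"y":0,"z":2,"rx":0,"ry":0,"rz":0},{"grip":1,"x":0,"y":0,"z":0,"rx":0,"ry":0,"rz":0}]' 20
```

```text
time: 15.85
eef_pos: [0.5163, 0.2668, 0.2984]
tcp_rot: [-0.629, 0.778, 0.0, -0.001]
contact_force: [-1.0, 0.5, -0.9]
opening: -0.004
time: 16.1
eef_pos: [0.5166, 0.267, 0.2968]
tcp_rot: [-0.629, 0.778, 0.0, -0.0]
contact_force: [0.7, -1.5, 0.4]
opening: 0.002
```

Tips are now at 0.124. I go down in 1 mm rows.

```bash
python3 -m jog '[{"grip":1,"x":0,"y":0,"z":1.5,"rx":0,"ry":0,"rz":0},{"grip":1,"x":0,"y":0,"z":1.5,"rx":0,"ry":0,"rz":0},{"grip":1,"x":0,"y":0,"z":0,"rx":0,"ry":0,"rz":0}]' 20
python3 -m jog '[{"grip":1,"x":0,"y":0,"z":1,"rx":0,"ry":0,"rz":0},{"grip":1,"x":0,"y":0,"z":1,"rx":0,"ry":0,"rz":0},{"grip":1,"x":0,"y":0,"z":0,"rx":0,"ry":0,"rz":0}]' 20
python3 -m jog '[{"grip":1,"x":0,"y":0,"z":1,"rx":0,"ry":0,"rz":0},{"grip":1,"x":0,"y":0,"z":1,"rx":0,"ry":0,"rz":0},{"grip":1,"x":0,"y":0,"z":0,"rx":0,"ry":0,"rz":0}]' 20
python3 -m jog '[{"grip":1,"x":0,"y":0,"z":1,"rx":0,"ry":0,"rz":0},{"grip":1,"x":0,"y":0,"z":0,"rx":0,"ry":0,"rz":0}]' 20
```

```text
time: 16.35
eef_pos: [0.5166, 0.2669, 0.2937]
tcp_rot: [-0.629, 0.778, 0.0, -0.0]
contact_force: [-0.4, 0.5, -0.6]
opening: -0.003
time: 16.6
eef_pos: [0.5166, 0.2669, 0.2917]
tcp_rot: [-0.629, 0.778, 0.0, -0.0]
contact_force: [0.2, 0.5, 0.2]
opening: 0.001
time: 16.85
eef_pos: [0.5166, 0.2669, 0.2897]
tcp_rot: [-0.629, 0.778, 0.0, -0.0]
contact_force: [0.1, -0.3, 0.4]
opening: -0.002
time: 17.02
eef_pos: [0.5166, 0.267, 0.2887]
tcp_rot: [-0.629, 0.778, 0.0, -0.0]
contact_force: [-1.7, -0.5, -0.3]
opening: -0.002
```

```bash
python3 -m jog '[{"grip":1,"x":0,"y":0,"z":1,"rx":0,"ry":0,"rz":0},{"grip":1,"x":0,"y":0,"z":0,"rx":0,"ry":0,"rz":0}]' 20
python3 -m jog '[{"grip":1,"x":0,"y":0,"z":1,"rx":0,"ry":0,"rz":0},{"grip":1,"x":0,"y":0,"z":0,"rx":0,"ry":0,"rz":0}]' 20
python3 -m jog '[{"grip":1,"x":0,"y":0,"z":1,"rx":0,"ry":0,"rz":0},{"grip":1,"x":0,"y":0,"z":0,"rx":0,"ry":0,"rz":0}]' 20
python3 -m jog '[{"grip":1,"x":0,"y":0,"z":1,"rx":0,"ry":0,"rz":0},{"grip":1,"x":0,"y":0,"z":0,"rx":0,"ry":0,"rz":0}]' 20
```

```text
time: 17.18
eef_pos: [0.5167, 0.2669, 0.2879]
tcp_rot: [-0.629, 0.778, -0.0, 0.0]
contact_force: [0.3, -0.5, 0.1]
opening: 0.0
time: 17.35
eef_pos: [0.5169, 0.2671, 0.2878]
tcp_rot: [-0.629, 0.778, -0.0, 0.0]
contact_force: [-1.6, 0.0, 3.1]
opening: 0.004
time: 17.52
eef_pos: [0.5171, 0.2671, 0.2876]
tcp_rot: [-0.629, 0.778, -0.0, 0.001]
contact_force: [-1.9, -1.9, 8.2]
opening: 0.001
time: 17.68
eef_pos: [0.5172, 0.2671, 0.287]
tcp_rot: [-0.629, 0.778, -0.0, 0.001]
contact_force: [-2.9, -0.8, 9.1]
opening: -0.002
```

It gave way only at about 8 N, which matches a block held 2 mm above the floor (caught); a loose pack would move at about 3 N. I press on to see the stop.

```bash
python3 -m jog '[{"grip":1,"x":0,"y":0,"z":1,"rx":0,"ry":0,"rz":0},{"grip":1,"x":0,"y":0,"z":0,"rx":0,"ry":0,"rz":0}]' 20
python3 -m jog '[{"grip":1,"x":0,"y":0,"z":1,"rx":0,"ry":0,"rz":0},{"grip":1,"x":0,"y":0,"z":0,"rx":0,"ry":0,"rz":0}]' 20
python3 -m jog '[{"grip":1,"x":0,"y":0,"z":0.8,"rx":0,"ry":0,"rz":0},{"grip":1,"x":0,"y":0,"z":0,"rx":0,"ry":0,"rz":0}]' 20
```

```text
time: 17.85
eef_pos: [0.5173, 0.2672, 0.2862]
tcp_rot: [-0.629, 0.778, -0.0, 0.001]
contact_force: [-2.7, -1.6, 9.4]
opening: 0.003
time: 18.02
eef_pos: [0.5174, 0.2673, 0.286]
tcp_rot: [-0.629, 0.778, -0.001, 0.001]
contact_force: [-3.5, -0.6, 12.1]
opening: -0.004
time: 18.18
eef_pos: [0.5176, 0.2673, 0.286]
tcp_rot: [-0.629, 0.778, -0.001, 0.001]
contact_force: [-3.5, -1.5, 13.8]
opening: -0.003
```

The travel was 1.9 mm to a hard stop, exactly the caught case. I retract and take a last look.

```bash
python3 -m jog '[{"grip":1,"x":0,"y":0,"z":-2,"rx":0,"ry":0,"rz":0},{"grip":1,"x":0,"y":0,"z":-3,"rx":0,"ry":0,"rz":0},{"grip":1,"x":0,"y":0,"z":-5,"rx":0,"ry":0,"rz":0},{"grip":1,"x":0,"y":0,"z":-12,"rx":0,"ry":0,"rz":0},{"grip":1,"x":0,"y":0,"z":-15,"rx":0,"ry":0,"rz":0},{"grip":1,"x":0,"y":0,"z":-15,"rx":0,"ry":0,"rz":0},{"grip":1,"x":0,"y":0,"z":-10,"rx":0,"ry":0,"rz":0},{"grip":1,"x":0,"y":0,"z":0,"rx":0,"ry":0,"rz":0}]' 20
python3 -m jog '[{"grip":1,"x":0,"y":0,"z":0,"rx":0,"ry":0,"rz":0},{"grip":1,"x":0,"y":0,"z":0,"rx":0,"ry":0,"rz":0},{"grip":1,"x":0,"y":0,"z":0,"rx":0,"ry":0,"rz":0}]' 20
python3 -c "
from h import *
snap('scene','s11'); snap('wrist','w11'); 
c=load('w11')"
```

```text
time: 18.85
eef_pos: [0.5173, 0.2672, 0.3473]
tcp_rot: [-0.629, 0.778, -0.001, 0.003]
contact_force: [0.2, 0.6, 0.7]
opening: -0.003
time: 19.1
eef_pos: [0.5163, 0.2668, 0.3428]
tcp_rot: [-0.629, 0.778, 0.0, -0.001]
contact_force: [-0.0, 0.0, -0.6]
opening: 0.002
```

View pics/w11.png

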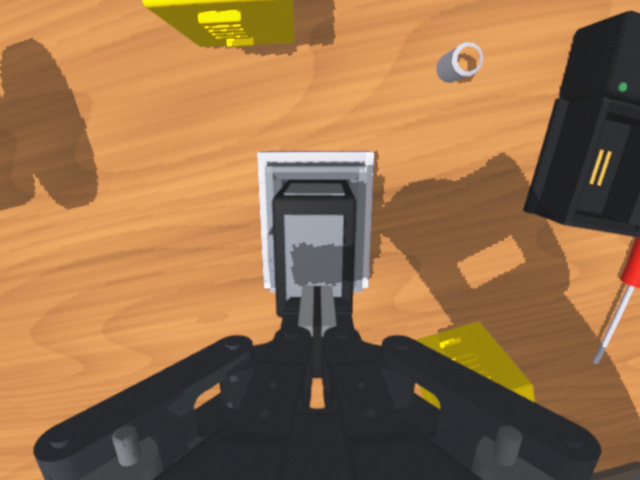

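View pics/s11.png

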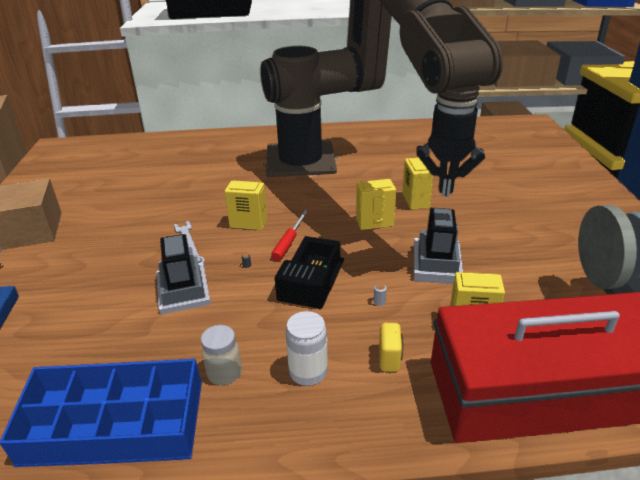

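The pack stands upright in the bay at scene (440,240). The charger is empty and everything else is where it was. The fingers are clear of the pack by about 55 mm and the wrist force is about 0.

```bash
python3 -c "
from plant import sign_off; print(sign_off())"
```

```text
the job is handed in; nothing more can be done
None
```

The pack is in the empty bay, its own latch appears to have caught, and the job was handed in at about 19 s of the 48 s allowed. The hand-in reported no verdict.

**What I did:** I squeezed the tab fully in (opening about 49.6 mm) and lifted the pack from the charger at no more than about 9 N. I lowered it into the bay and pressed it to a hard stop with about 30 N. Then I opened the gripper gradually so that the tab sprang out, and let go.

**Last checks:**
- **Latch:** pressing the pack's top with shut fingers, it gave way only at about 8 N and moved 1.9 mm to the floor. That is what a caught pack should do.
- **Tab:** it was seen standing out again after I let go. I did not measure how far.
- **Let go:** the gripper stands about 55 mm above the pack, and the wrist force is near zero.
- **Bystanders:** in the last picture the spare pack and everything else look to be where they were. I compared them by eye only.

**Disagreement:** before the press test the cameras were not decisive on height. The wrist camera put the pack's centre at about 63 to 64 mm above the bay's underside and the scene camera at about 60 to 62 mm, with an upper limit of 63.8 mm. I relied on the press test to settle it.

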